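# Reload the bench mill's vacuum pods

## Task

Slide the mill's guard fully open, lift the finished stepped parts off the vacuum pods and lay them flat, side by side, in the steel tray, and set every plain blank flush on top of a pod of its own, its edges lined up with the pod's so that the vacuum can hold it. Then slide the guard fully shut again and, only when it is shut, press the start button; leave the stop button and the other things on the bench alone.

Things in the scene. Friction and masses are not known exactly. Their poses are not given: they have to be found in the camera images.
- guard (a joint): how far the clear guard is slid open, in m: 0 fully shut (over the pods), 0.345 fully open at its end stop, telescoped over the grey spindle housing. Starts shut or up to 4 cm ajar; slides with about 3 N of friction, no spring, stays where left. It is a U-shaped hood, 190 mm across, 352 mm along its track, its top 166 mm above the bench.
- guard_handle (a point): centre of the black bar handle on top of the guard, near its end away from the housing. The bar is 14 mm thick and 110 mm long, level along this frame's x (across the track), its centre 206 mm above the bench; about 28 mm free below it. The guard opens along this frame's +y. When shut the bar is 140 mm from pod1 towards -y.
- pod0 (a point): centre of the top face of a low black vacuum pod, a fixed flat block 90 mm long (its y, along the track), 50 mm wide (x), top 53 mm above the bench, 8 mm above the mill's flat table. First of three in a row 110 mm apart along y. An end wall, top 115 mm above the bench, stands 67 mm from this centre towards -y.
- pod1 (a point): centre of the top face of a low black vacuum pod, a fixed flat block 90 mm long (its y, along the track), 50 mm wide (x), top 53 mm above the bench, 8 mm above the mill's flat table. Middle one of three in a row 110 mm apart along y.
- pod2 (a point): centre of the top face of a low black vacuum pod, a fixed flat block 90 mm long (its y, along the track), 50 mm wide (x), top 53 mm above the bench, 8 mm above the mill's flat table. Last of three in a row 110 mm apart along y. The housing and the opened guard (166 mm high, its handle to 213 mm) begin about 53 mm from this centre towards +y.
- blank0_mid (a point): centre (half-way up) of a plain sawn aluminium blank, a rectangular block 90 mm long (its y), 50 mm wide (x) and 30 mm high (z), 0.36 kg. It starts flat on the bench in front of the mill. Same footprint as a pod. Two or three of the three blanks are present.
- blank1_mid (a point): centre (half-way up) of a plain sawn aluminium blank, a rectangular block 90 mm long (its y), 50 mm wide (x) and 30 mm high (z), 0.36 kg. It starts flat on the bench in front of the mill. Same footprint as a pod. Two or three of the three blanks are present.
- blank2_mid (a point): centre (half-way up) of a plain sawn aluminium blank, a rectangular block 90 mm long (its y), 50 mm wide (x) and 30 mm high (z), 0.36 kg. It starts flat on the bench in front of the mill. Same footprint as a pod. Two or three of the three blanks are present.
- done0_mid (a point): centre (half-way up) of a finished aluminium part: 90 mm long (its y) and 50 mm wide (x), with both ends milled down to 15 mm high and a full-width centre step 40 mm long (along y) that is 30 mm high; 0.26 kg. The centre point is 15 mm above its underside, inside the step. It starts flat on a pod. One or two of the three are present.
- done1_mid (a point): centre (half-way up) of a finished aluminium part: 90 mm long (its y) and 50 mm wide (x), with both ends milled down to 15 mm high and a full-width centre step 40 mm long (along y) that is 30 mm high; 0.26 kg. The centre point is 15 mm above its underside, inside the step. It starts flat on a pod. One or two of the three are present.
- done2_mid (a point): centre (half-way up) of a finished aluminium part: 90 mm long (its y) and 50 mm wide (x), with both ends milled down to 15 mm high and a full-width centre step 40 mm long (along y) that is 30 mm high; 0.26 kg. The centre point is 15 mm above its underside, inside the step. It starts flat on a pod. One or two of the three are present.
- tray: open steel tray for finished parts, 160 mm (x) by 250 mm (y) outside and 30 mm high, walls and floor 3 mm, loose, 0.9 kg; origin at the centre of its underside. Two parts lie side by side in it, each with its length along the tray's x, 60 mm either side of the centre along y.
- drink: bystander: clear drink bottle, 66 mm across and 210 mm tall, origin under its base
- spanner: bystander: steel spanner 150 mm long lying on the bench, origin under its middle, length along x
- oiltin: bystander: steel oil tin, 80 mm across and 110 mm tall, origin under its base
- start (a joint): start button's travel in m: 0 up, 0.006 fully down; springs back, about 5 N to press fully.
- start_top (a point): top centre of the start button: flat, round, 30 mm across, the one at the robot's side on the small control box at the end of the mill away from the housing, 97 mm clear of the shut guard; 83 mm above the bench; pressed straight down.
- stop (a joint): stop button's travel in m (not to be pressed): 0 up, 0.005 down.
- stop_base (a point): foot of the stop button, on the control box's top 61 mm above the bench: a mushroom head 38 mm across whose top stands 29 mm above this point, 64 mm beyond the start button as the robot sees it.
Not all that is in view belongs to the job. What is shaped like the part that bears blank2_mid but orange, turquoise or yellow is not meant.

How it is judged:
On the way, in this order (a step that is already met when the one before it is completed fails the run):
1. the guard is slid fully open (within 3 cm of its stop) (value of joint guard above 0.315 m), for 0.2 s.
2. every finished part lies flat in the tray and every blank sits flush on a pod (((horizontal distance between blank0_mid and pod0 below 0.005 m and z of blank0_mid in the frame of pod0 between 0.012 and 0.019 m and angle between the y axis of blank0_mid and the y axis of pod0, either way round below 0.1 rad and angle between the z axis of blank0_mid and the z axis of pod0, either way round below 0.06 rad) or (horizontal distance between blank0_mid and pod1 below 0.005 m and z of blank0_mid in the frame of pod1 between 0.012 and 0.019 m and angle between the y axis of blank0_mid and the y axis of pod1, either way round below 0.1 rad and angle between the z axis of blank0_mid and the z axis of pod1, either way round below 0.06 rad) or (horizontal distance between blank0_mid and pod2 below 0.005 m and z of blank0_mid in the frame of pod2 between 0.012 and 0.019 m and angle between the y axis of blank0_mid and the y axis of pod2, either way round below 0.1 rad and angle between the z axis of blank0_mid and the z axis of pod2, either way round below 0.06 rad)) and ((horizontal distance between blank1_mid and pod0 below 0.005 m and z of blank1_mid in the frame of pod0 between 0.012 and 0.019 m and angle between the y axis of blank1_mid and the y axis of pod0, either way round below 0.1 rad and angle between the z axis of blank1_mid and the z axis of pod0, either way round below 0.06 rad) or (horizontal distance between blank1_mid and pod1 below 0.005 m and z of blank1_mid in the frame of pod1 between 0.012 and 0.019 m and angle between the y axis of blank1_mid and the y axis of pod1, either way round below 0.1 rad and angle between the z axis of blank1_mid and the z axis of pod1, either way round below 0.06 rad) or (horizontal distance between blank1_mid and pod2 below 0.005 m and z of blank1_mid in the frame of pod2 between 0.012 and 0.019 m and angle between the y axis of blank1_mid and the y axis of pod2, either way round below 0.1 rad and angle between the z axis of blank1_mid and the z axis of pod2, either way round below 0.06 rad)) and ((horizontal distance between blank2_mid and pod0 below 0.005 m and z of blank2_mid in the frame of pod0 between 0.012 and 0.019 m and angle between the y axis of blank2_mid and the y axis of pod0, either way round below 0.1 rad and angle between the z axis of blank2_mid and the z axis of pod0, either way round below 0.06 rad) or (horizontal distance between blank2_mid and pod1 below 0.005 m and z of blank2_mid in the frame of pod1 between 0.012 and 0.019 m and angle between the y axis of blank2_mid and the y axis of pod1, either way round below 0.1 rad and angle between the z axis of blank2_mid and the z axis of pod1, either way round below 0.06 rad) or (horizontal distance between blank2_mid and pod2 below 0.005 m and z of blank2_mid in the frame of pod2 between 0.012 and 0.019 m and angle between the y axis of blank2_mid and the y axis of pod2, either way round below 0.1 rad and angle between the z axis of blank2_mid and the z axis of pod2, either way round below 0.06 rad)) and x of done0_mid in the frame of tray between -0.06 and 0.06 m and y of done0_mid in the frame of tray between -0.1 and 0.1 m and z of done0_mid in the frame of tray between 0.01 and 0.027 m and angle between the z axis of each of done0_mid, done1_mid, done2_mid and the z axis of tray, either way round below 0.12 rad and x of done1_mid in the frame of tray between -0.06 and 0.06 m and y of done1_mid in the frame of tray between -0.1 and 0.1 m and z of done1_mid in the frame of tray between 0.01 and 0.027 m and x of done2_mid in the frame of tray between -0.06 and 0.06 m and y of done2_mid in the frame of tray between -0.1 and 0.1 m and z of done2_mid in the frame of tray between 0.01 and 0.027 m), for 0.2 s.
3. the guard is fully shut over the loaded pods (within 6 mm) (value of joint guard below 0.006 m and ((horizontal distance between blank0_mid and pod0 below 0.005 m and z of blank0_mid in the frame of pod0 between 0.012 and 0.019 m and angle between the y axis of blank0_mid and the y axis of pod0, either way round below 0.1 rad and angle between the z axis of blank0_mid and the z axis of pod0, either way round below 0.06 rad) or (horizontal distance between blank0_mid and pod1 below 0.005 m and z of blank0_mid in the frame of pod1 between 0.012 and 0.019 m and angle between the y axis of blank0_mid and the y axis of pod1, either way round below 0.1 rad and angle between the z axis of blank0_mid and the z axis of pod1, either way round below 0.06 rad) or (horizontal distance between blank0_mid and pod2 below 0.005 m and z of blank0_mid in the frame of pod2 between 0.012 and 0.019 m and angle between the y axis of blank0_mid and the y axis of pod2, either way round below 0.1 rad and angle between the z axis of blank0_mid and the z axis of pod2, either way round below 0.06 rad)) and ((horizontal distance between blank1_mid and pod0 below 0.005 m and z of blank1_mid in the frame of pod0 between 0.012 and 0.019 m and angle between the y axis of blank1_mid and the y axis of pod0, either way round below 0.1 rad and angle between the z axis of blank1_mid and the z axis of pod0, either way round below 0.06 rad) or (horizontal distance between blank1_mid and pod1 below 0.005 m and z of blank1_mid in the frame of pod1 between 0.012 and 0.019 m and angle between the y axis of blank1_mid and the y axis of pod1, either way round below 0.1 rad and angle between the z axis of blank1_mid and the z axis of pod1, either way round below 0.06 rad) or (horizontal distance between blank1_mid and pod2 below 0.005 m and z of blank1_mid in the frame of pod2 between 0.012 and 0.019 m and angle between the y axis of blank1_mid and the y axis of pod2, either way round below 0.1 rad and angle between the z axis of blank1_mid and the z axis of pod2, either way round below 0.06 rad)) and ((horizontal distance between blank2_mid and pod0 below 0.005 m and z of blank2_mid in the frame of pod0 between 0.012 and 0.019 m and angle between the y axis of blank2_mid and the y axis of pod0, either way round below 0.1 rad and angle between the z axis of blank2_mid and the z axis of pod0, either way round below 0.06 rad) or (horizontal distance between blank2_mid and pod1 below 0.005 m and z of blank2_mid in the frame of pod1 between 0.012 and 0.019 m and angle between the y axis of blank2_mid and the y axis of pod1, either way round below 0.1 rad and angle between the z axis of blank2_mid and the z axis of pod1, either way round below 0.06 rad) or (horizontal distance between blank2_mid and pod2 below 0.005 m and z of blank2_mid in the frame of pod2 between 0.012 and 0.019 m and angle between the y axis of blank2_mid and the y axis of pod2, either way round below 0.1 rad and angle between the z axis of blank2_mid and the z axis of pod2, either way round below 0.06 rad))), for 0.2 s.
4. the start button is pressed while the guard is shut (value of joint start above 0.0035 m and value of joint guard below 0.006 m), for 0.05 s.
At the end, for the whole second after the job is handed in: The guard is shut within 6 mm of its stop; every blank lies flat on a pod of its own, centred within 5 mm and lined up within 0.1 rad; every finished part lies flat on the tray's floor (not stacked, not on its rim); all at rest; the start button has been pressed (all of step 3 and x of done0_mid in the frame of tray between -0.06 and 0.06 m and y of done0_mid in the frame of tray between -0.1 and 0.1 m and z of done0_mid in the frame of tray between 0.01 and 0.027 m and angle between the z axis of each of done0_mid, done1_mid, done2_mid and the z axis of tray, either way round below 0.12 rad and x of done1_mid in the frame of tray between -0.06 and 0.06 m and y of done1_mid in the frame of tray between -0.1 and 0.1 m and z of done1_mid in the frame of tray between 0.01 and 0.027 m and x of done2_mid in the frame of tray between -0.06 and 0.06 m and y of done2_mid in the frame of tray between -0.1 and 0.1 m and z of done2_mid in the frame of tray between 0.01 and 0.027 m and linear speed of each of blank0, blank1, blank2, done0, done1, done2 below 0.02 m/s); the robot touches nothing.
It fails at once if the start button is pressed while the guard is not shut (value of joint start above 0.003 m and value of joint guard above 0.012 m).
It fails at once if the stop button is pressed (value of joint stop above 0.003 m).
It fails at once if the drink bottle is moved or tipped (distance of drink from where it was at the start of the episode above 0.04 m or angle between drink's own z axis and vertical above 0.4 rad).
It fails at once if the oil tin is moved or tipped (distance of oiltin from where it was at the start of the episode above 0.04 m or angle between oiltin's own z axis and vertical above 0.4 rad).
It fails at once if the spanner is moved (distance of spanner from where it was at the start of the episode above 0.06 m).
Of done0, done1, done2 only 1 to 2 are there at a start; the rules pass over those that are not, and their reading is None.
Of blank0, blank1, blank2 only 2 to 3 are there at a start; the rules pass over those that are not, and their reading is None.
At some moment in a run one of blank0, blank1, blank2 may be knocked a few centimetres aside while the robot is not near it.
Once in a run the grip may slacken for a moment while it holds something.
It also fails if it takes over 210 s, if anything falls off the work surface, if the arm or the gripper's body presses on something with over 40 N, if the wrist force passes 120 N, or if a joint passes its speed limit or range.

## Robot

A 6-joint arm with a two-finger parallel gripper is mounted at the origin on the work surface. World frame = base frame: x ahead of the robot, y to its left, z up, the work surface at z = 0. Lengths are in m, angles in rad, forces in N, time in s.
With the tool pointing down it reaches from about 0.25 to 0.8 m from the base axis. Payload 3.9 kg.
Tool frame: the origin (TCP) lies at the very end of the fingers, on their centre line; the grasp point (between the pads) lies 19 mm behind it (ctrl.grip_point_offset is the distance from the TCP to the grasp point, in m); z points along the fingers, y is the line along which they close (so a half turn about z gives the same grasp; the last joint's range is limited). The gripper opens to 85 mm and grips with 20 to 120 N. Pads are 22 mm wide; open, the fingers measure 114 mm over their backs; the gripper's body (76 mm by 85 mm) begins 54 mm behind the grasp point. The pads swing forward as they close: fully open they stand 13 mm farther back than shut.
Start: joints at [1.292, 0.26, -0.138, 1.173, 0, 1.571], TCP at [0.144, 0.505, 0.231] pointing down, gripper open.
Joint ranges: [-2.78, 2.78], [-0.83, 1.72], [-1.28, 1.37], [-1.9, 2.12], [-1.57, 1.48], [-3.14, 3.14]. Speed limits (rad/s): [2.57, 2.57, 3.14, 3.14, 3.14, 3.14].

## Interface

Orientations are given as a unit quaternion [x, y, z, w].
In Python, from workcell import ctrl, camera, calibration, ticket gives the robot as it stands. The module is installed in compiled form; this text tells all that it offers.
- The arm moves only by the tool carry_out, never from a script. Its argument "commands" is a list of rows, each an object with "linear": the shift along the tool's x, y, z in cm, a list of three; "turn": the turn about the tool's z in degrees. In form: [{"linear": [x, y, z], "turn": turn}, ...]. A call has 1 to 10 rows; each row shifts and turns the commanded pose from where the row before left it, along the tool's axes as they then stand; what a row does not reach is not made up. A row lasts 1/10 s, in which the tool goes at most 50 mm and 8.59 degrees, less where a joint would pass 70% of its speed; a pose out of reach is approached as far as the arm can. A call is refused whole if a number of a shift passes 5 or a number of a turn 8.59, either way. A call with a gripper value outside its range is refused whole. "jaw" is the finger opening in cm, from 0 to 8.54, set as the call begins (left out, the last holds). The fingers move at their own pace and stop on an object; "force" is the grip in N (left out, the last holds). Time passes only in rows, so rows that do not move let the fingers close. It gives the time, the measured TCP pose, the force, the opening and the grip force at its end, in the units of the state.
- ctrl.read_state(): the state, without advancing time (a new reading comes with each control period).
- camera(name): name is "scene" or "top" or "wrist"; returns (picture, depth): 400x640x3 uint8, red, green, blue; 400x640 float32, m along the optical axis (not along the pixel's ray), 0 where there is no reading.
- calibration(name): a dict with "fx", "fy", "cx", "cy" (pixels), "k1" (the pictures are not rectified: a ray, as slopes to the right and down, at radius r is drawn at 1 + k1 r^2 times it, then the intrinsics apply), "eye" and "attitude" of the camera in the world. Camera axes: x right, y down, z forward; pixel columns grow to the right and rows downward; lengths in m; the calibration is good to about 2 mm. A picture is of the moment at which its call begins: read the wrist's pose just before it. calibration takes no time and is no camera call; for the wrist camera it gives the pose at the moment of the call.
- ticket.close_job(): hands the job in; it is judged then, once.
The state is a dict: "t": time; "joints": joint angles; "qd": joint speeds; "joint_efforts": joint torques, N m; "position": TCP position; "tcp_rot": TCP orientation; "ft_force": force on the tool from outside, world axes, zero at the start; "wrist_torque": the same for the moment, N m; "opening": finger opening in m; "finger_force": force on a finger pad.
Only numpy, scipy, OpenCV 4.12 (cv2) and the standard library are available. Lean on these libraries where they do the work, as an engineer would, in place of code of your own. Each camera call takes 0.05 s, during which the arm holds its last target. There are 200 camera calls.

## Working session

There is one attempt and no reset: what is moved stays moved. The work goes in short steps, Python scripts to look and compute and a tool call to move; the robot and the scene stay as the last step left them, time stands still between calls to the robot, and variables do not carry over. Pictures are saved under pics/ and viewed, at most 14 in all, crops included, and the job is handed in when it is done.

Besides the shell and the picture viewer there is one more tool, called after "Call:" by a JSON object that holds its "name" and its "arguments". carry_out: Moves the arm, as the interface text tells. Its arguments: {"type":"object","properties":{"commands":{"type":"array","items":{"type":"object","properties":{"linear":{"type":"array","items":{"type":"number"}},"turn":{"type":"number"}}}},"jaw":{"type":"number"},"force":{"type":"number"}},"required":["commands"]}

```bash
mkdir -p pics; cat > h.py <<'E'
import numpy as np, cv2
from workcell import ctrl, camera, calibration, ticket
from scipy.spatial.transform import Rotation as R
def rot(a):
    a=np.array(a,float)
    return a if a.shape==(3,3) else R.from_quat(a).as_matrix()
def shot(name,fn=None):
    c=calibration(name); im,d=camera(name)
    if fn: cv2.imwrite('pics/'+fn,im[:,:,::-1])
    return im,d,c
def cloud(d,c):
    v,u=np.mgrid[0:400,0:640].astype(np.float32)
    K=np.array([[c['fx'],0,c['cx']],[0,c['fy'],c['cy']],[0,0,1.]])
    p=cv2.undistortPoints(np.stack([u.ravel(),v.ravel()],1)[:,None].astype(np.float64),K,np.array([c['k1'],0,0,0.]))[:,0]
    P=np.c_[p,np.ones(len(p))]*d.reshape(-1,1)
    W=P@rot(c['attitude']).T+np.array(c['eye'])
    W[d.ravel()==0]=np.nan
    return W.reshape(400,640,3)
def st():
    s=ctrl.read_state(); m=rot(s['tcp_rot'])
    print('t',round(s['t'],2),'p',np.round(s['position'],4),'x',np.round(m[:,0],3),'y',np.round(m[:,1],3),'z',np.round(m[:,2],3),'open',round(s['opening'],4),'f',np.round(s['ft_force'],1),'ff',s['finger_force'])
    return s
E
python3 - <<'E'
from h import *
s=st()
print(ctrl.grip_point_offset)
for n in ('scene','top'):
    im,d,c=shot(n,n+'0.png'); print(n,c); np.save(n+'0.npy',cloud(d,c))
E
```

```text
t 0.0 p [0.1443 0.5041 0.2304] x [-0.961  0.275 -0.   ] y [ 0.275  0.961 -0.002] z [-0.001 -0.002 -1.   ] open 0.0857 f [-0.8  0.7 -0.2] ff 0.0
0.0187
scene {'fx': 467.7971915827788, 'fy': 467.7971915827788, 'cx': 321.6459414581574, 'cy': 201.86612164541896, 'k1': -0.08585524523933562, 'eye': array([ 1.27739374, -1.05329633,  0.97605535]), 'attitude': array([ 0.83760972,  0.28726892, -0.14399303, -0.44176072])}
top {'fx': 457.8207356980313, 'fy': 457.8207356980313, 'cx': 310.8035267219278, 'cy': 198.8518585866607, 'k1': -0.017701120454718736, 'eye': array([ 0.30184484, -0.11308375,  1.41204029]), 'attitude': array([-0.69832787,  0.7087339 , -0.07164823,  0.07000692])}
```

View pics/top0.png

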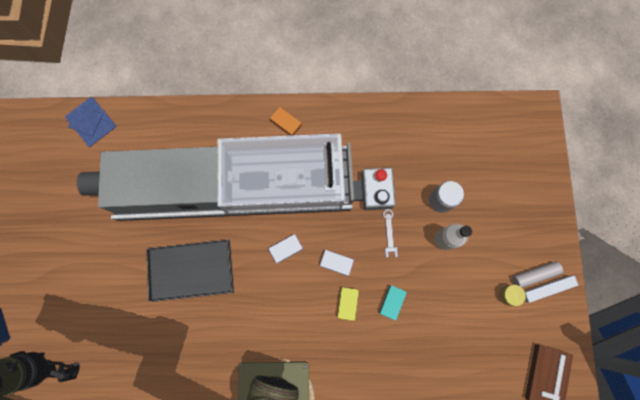

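View pics/scene0.png

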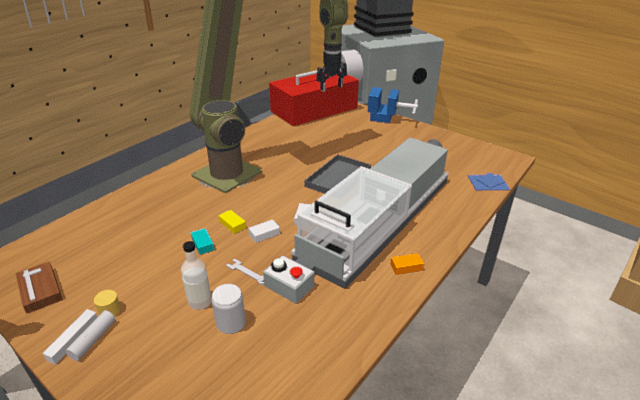

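The top view shows the handle at (330,165), the start button at (382,196), stop at (381,174), the tray at (190,270), white blanks at (285,248) and (337,262), the housing at (160,180), the spanner at (391,233), and the bottle and tin near (452,215). The scene view agrees: the yellow, turquoise and orange blocks are decoys.

```bash
python3 - <<'E'
from h import *
W=np.load('top0.npy'); im=cv2.imread('pics/top0.png')
def rect(mask,name):
    n,l,s,c=cv2.connectedComponentsWithStats(mask.astype(np.uint8))
    for i in range(1,n):
        if s[i,4]<60: continue
        P=W[l==i]; P=P[~np.isnan(P[:,0])]
        r=cv2.minAreaRect(P[:,:2].astype(np.float32))
        print(name,c[i].round(),'n',s[i,4],'ctr',np.round(r[0],4),'size',np.round(r[1],3),'ang',round(r[2],1),'z',np.round(np.median(P[:,2]),4))
Z=W[:,:,2]; u0=np.zeros((400,640),bool)
def win(a,b,c,d): m=u0.copy(); m[b:d,a:c]=1; return m
rect(win(260,228,360,280)&(Z>.02)&(Z<.045),'blank')
rect(win(120,225,245,310)&(Z>.015)&(Z<.05),'tray')
rect(win(300,120,360,220)&(Z>.19)&(Z<.23),'handle')
rect(win(200,120,360,220)&(Z>.15)&(Z<.18),'guardtop')
rect(win(90,130,240,225)&(Z>.10)&(Z<.20),'housing')
rect(win(360,160,400,215)&(Z>.07)&(Z<.087),'start?')
rect(win(360,160,400,215)&(Z>.087)&(Z<.1),'stop?')
rect(win(360,160,400,215)&(Z>.055)&(Z<.065),'box')
rect(win(420,170,480,260)&(Z>.05)&(Z<.3),'bottles')
rect(win(375,205,405,265)&(Z>.003)&(Z<.03),'spanner')
for p in [(330,165),(250,180),(295,178),(325,180),(345,180),(160,180),(382,196),(381,174),(190,270)]: print(p,W[p[1],p[0]].round(3))
E
```

```text
blank [285. 248.] n 499 ctr [ 0.4336 -0.0377] size [0.051 0.09 ] ang 28.3 z 0.0299
blank [336. 262.] n 509 ctr [ 0.3889 -0.1917] size [0.09 0.05] ang 69.9 z 0.0299
tray [185. 269.] n 451 ctr [0.3724 0.2515] size [0.161 0.251] ang 5.7 z 0.0279
handle [329. 163.] n 225 ctr [ 0.6469 -0.1694] size [0.123 0.014] ang 1.8 z 0.2118
guardtop [278. 170.] n 8244 ctr [ 0.6439 -0.0284] size [0.199 0.359] ang 1.6 z 0.1661
housing [169. 177.] n 8679 ctr [0.6369 0.3066] size [0.198 0.449] ang 0.8 z 0.147
start? [381. 196.] n 162 ctr [ 0.5793 -0.3296] size [0.044 0.043] ang 14.8 z 0.077
stop? [380. 174.] n 64 ctr [ 0.6433 -0.3273] size [0.03  0.029] ang 73.4 z 0.0898
box [377. 187.] n 743 ctr [ 0.6116 -0.3239] size [0.121 0.091] ang 1.7 z 0.0608
bottles [448. 195.] n 701 ctr [ 0.5771 -0.5244] size [0.078 0.076] ang 83.1 z 0.1085
bottles [454. 235.] n 655 ctr [ 0.454  -0.5238] size [0.066 0.059] ang 20.4 z 0.1408
spanner [388. 232.] n 372 ctr [ 0.4781 -0.3584] size [0.159 0.065] ang 7.1 z 0.0074
(330, 165) [ 0.639 -0.171  0.211]
(250, 180) [0.612 0.052 0.163]
(295, 178) [ 0.615 -0.075  0.169]
(325, 180) [ 0.607 -0.158  0.173]
(345, 180) [ 0.637 -0.224  0.046]
(160, 180) [0.62  0.311 0.147]
(382, 196) [ 0.579 -0.33   0.078]
(381, 174) [ 0.643 -0.329  0.09 ]
(190, 270) [0.372 0.252 0.009]
```

```bash
cat >> h.py <<'E'
def plan(x,y,z,ang=None,cur=None):
    """turn (deg) to bring tool y to world angle ang (mod 180), then shift in tool axes (cm)"""
    s=cur or ctrl.read_state(); m=rot(s['tcp_rot']); p=np.array(s['position'])
    a=np.degrees(np.arctan2(m[1,1],m[0,1])); t=0
    if ang is not None:
        t=-((ang-a+90)%180-90); m=m@R.from_euler('z',t,degrees=True).as_matrix()
    print('turn',round(t,2),'shift',np.round(m.T@(np.array([x,y,z])-p)*100,2),'cm; j6',round(s['joints'][5],2),'yang',round(a,2))
E
python3 - <<'E'
from h import *
plan(.647,-.169,.27,91.7)
E
```

```text
turn -17.67 shift [-48.25 -68.78  -3.85] cm; j6 1.57 yang 74.03
```

Call:
{"name": "carry_out", "arguments": {"commands": [{"linear": [0, 0, -1.3], "turn": -5.89}, {"linear": [0, 0, -1.3], "turn": -5.89}, {"linear": [0, 0, -1.3], "turn": -5.89}, {"linear": [-2.4, -3.4, 0]}, {"linear": [-2.4, -3.4, 0]}, {"linear": [-2.4, -3.4, 0]}, {"linear": [-2.4, -3.4, 0]}, {"linear": [-2.4, -3.4, 0]}, {"linear": [-2.4, -3.4, 0]}, {"linear": [-2.4, -3.4, 0]}]}}

```text
invalid input at $.commands[3]: expected keys linear, turn
```

Call:
{"name": "carry_out", "arguments": {"commands": [{"linear": [-2.4, -3.4, 0]}, {"linear": [-2.4, -3.4, 0]}, {"linear": [-2.4, -3.4, 0]}, {"linear": [-2.4, -3.4, 0]}, {"linear": [-2.4, -3.4, 0]}, {"linear": [-2.4, -3.4, 0]}, {"linear": [-2.4, -3.4, 0]}, {"linear": [-2.4, -3.4, 0]}, {"linear": [-2.4, -3.4, 0]}, {"linear": [0, 0, 0]}]}}

```text
invalid input at $.commands[0]: expected keys linear, turn
```

```bash
python3 - <<'E'
from h import *
st(); plan(.647,-.169,.185,91.7)
E
```

```text
t 0.1 p [0.1443 0.5041 0.2305] x [-0.961  0.275 -0.   ] y [ 0.275  0.961 -0.002] z [-0.    -0.002 -1.   ] open 0.0856 f [0.3 0.7 0.4] ff 0.0
turn -17.67 shift [-48.25 -68.77   4.65] cm; j6 1.57 yang 74.03
```

Call:
{"name": "carry_out", "arguments": {"commands": [{"linear": [0, 0, -1.3], "turn": -5.89}, {"linear": [0, 0, -1.3], "turn": -5.89}, {"linear": [0, 0, -1.3], "turn": -5.89}, {"linear": [-2.4, -3.4, 0], "turn": 0}, {"linear": [-2.4, -3.4, 0], "turn": 0}, {"linear": [-2.4, -3.4, 0], "turn": 0}, {"linear": [-2.4, -3.4, 0], "turn": 0}, {"linear": [-2.4, -3.4, 0], "turn": 0}, {"linear": [-2.4, -3.4, 0], "turn": 0}, {"linear": [-2.4, -3.4, 0], "turn": 0}]}}

```text
t: 1.1
position: [0.3199, 0.2702, 0.27]
tcp_rot: [-0.015, 1.0, -0.0, -0.0]
ft_force: [0.7, -0.3, 0.9]
opening: 0.0851
finger_force: 0.0
```

Call:
{"name": "carry_out", "arguments": {"commands": [{"linear": [-2.4, -3.4, 0], "turn": 0}, {"linear": [-2.4, -3.4, 0], "turn": 0}, {"linear": [-2.4, -3.4, 0], "turn": 0}, {"linear": [-2.4, -3.4, 0], "turn": 0}, {"linear": [-2.4, -3.4, 0], "turn": 0}, {"linear": [-2.4, -3.4, 0], "turn": 0}, {"linear": [-2.4, -3.4, 0], "turn": 0}, {"linear": [-2.4, -3.4, 0], "turn": 0}, {"linear": [-2.4, -3.4, 0], "turn": 0}, {"linear": [0, 0, 0], "turn": 0}]}}

```text
t: 2.1
position: [0.547, -0.0314, 0.2691]
tcp_rot: [-0.012, 1.0, -0.001, 0.0]
ft_force: [-0.8, -0.0, -0.4]
opening: 0.0857
finger_force: 0.0
```

```bash
python3 - <<'E'
from h import *
st(); plan(.647,-.169,.185,91.7)
E
```

```text
t 2.1 p [ 0.547  -0.0314  0.2691] x [-1.    -0.025 -0.   ] y [-0.025  1.    -0.002] z [ 0.    -0.002 -1.   ] open 0.0857 f [-0.8 -0.  -0.4] ff 0.0
turn -0.29 shift [ -9.59 -14.04   8.43] cm; j6 -0.08 yang 91.41
```

Call:
{"name": "carry_out", "arguments": {"commands": [{"linear": [-2.4, -3.5, 0], "turn": -0.3}, {"linear": [-2.4, -3.5, 0], "turn": 0}, {"linear": [-2.4, -3.5, 0], "turn": 0}, {"linear": [-2.4, -3.5, 0], "turn": 0}, {"linear": [0, 0, 0], "turn": 0}, {"linear": [0, 0, 2.8], "turn": 0}, {"linear": [0, 0, 2.8], "turn": 0}, {"linear": [0, 0, 2.8], "turn": 0}, {"linear": [0, 0, 0], "turn": 0}, {"linear": [0, 0, 0], "turn": 0}]}}

```text
t: 3.1
position: [0.6442, -0.1633, 0.1863]
tcp_rot: [-0.018, 1.0, 0.0, -0.001]
ft_force: [-0.1, -0.4, 0.8]
opening: 0.0856
finger_force: 0.0
```

Call:
{"name": "carry_out", "arguments": {"commands": [{"linear": [0, 0, 0], "turn": 0}, {"linear": [0, 0, 0], "turn": 0}, {"linear": [0, 0, 0], "turn": 0}, {"linear": [0, 0, 0], "turn": 0}, {"linear": [0, 0, 0], "turn": 0}, {"linear": [0, 0, 0], "turn": 0}, {"linear": [0, 0, 0], "turn": 0}], "jaw": 0, "force": 40}}

```text
t: 3.8
position: [0.6455, -0.1653, 0.1873]
tcp_rot: [-0.017, 1.0, -0.001, 0.001]
ft_force: [-0.9, -2.2, 5.2]
opening: 0.0127
finger_force: 39.1
```

```bash
python3 - <<'E'
from h import *
st()
E
```

```text
t 3.8 p [ 0.6455 -0.1653  0.1873] x [-0.999 -0.034 -0.002] y [-0.034  0.999 -0.002] z [ 0.002 -0.002 -1.   ] open 0.0127 f [-0.9 -2.2  5.2] ff 39.05223369598389
```

Call:
{"name": "carry_out", "arguments": {"commands": [{"linear": [0, 2, 0], "turn": 0}, {"linear": [0, 3, 0], "turn": 0}, {"linear": [0, 3.5, 0], "turn": 0}, {"linear": [0, 3.5, 0], "turn": 0}, {"linear": [0, 3.5, 0], "turn": 0}, {"linear": [0, 3.5, 0], "turn": 0}, {"linear": [0, 3.5, 0], "turn": 0}, {"linear": [0, 3.5, 0], "turn": 0}, {"linear": [0, 2, 0], "turn": 0}, {"linear": [0, 1, 0], "turn": 0}]}}

```text
t: 4.8
position: [0.637, 0.1273, 0.1873]
tcp_rot: [-0.018, 1.0, -0.0, 0.002]
ft_force: [4.1, -3.0, 3.6]
opening: 0.013
finger_force: 39.8
```

Call:
{"name": "carry_out", "arguments": {"commands": [{"linear": [0, 1, 0], "turn": 0}, {"linear": [0, 1, 0], "turn": 0}, {"linear": [0, 0, 0], "turn": 0}]}}

```text
t: 5.1
position: [0.6365, 0.147, 0.1873]
tcp_rot: [-0.018, 1.0, 0.001, 0.002]
ft_force: [5.0, 2.3, 2.2]
opening: 0.013
finger_force: 39.7
```

Call:
{"name": "carry_out", "arguments": {"commands": [{"linear": [0, 0.5, 0], "turn": 0}, {"linear": [0, 0.5, 0], "turn": 0}, {"linear": [0, 0, 0], "turn": 0}]}}

```text
t: 5.4
position: [0.6363, 0.1518, 0.1873]
tcp_rot: [-0.016, 1.0, -0.003, 0.003]
ft_force: [4.9, -9.1, 4.8]
opening: 0.0131
finger_force: 40.0
```

Call:
{"name": "carry_out", "arguments": {"commands": [{"linear": [0, 0, 0], "turn": 0}, {"linear": [0, 0, 0], "turn": 0}, {"linear": [0, 0, 0], "turn": 0}, {"linear": [0, 0, 0], "turn": 0}, {"linear": [0, 0, -4], "turn": 0}, {"linear": [0, 0, -4], "turn": 0}, {"linear": [0, 0, -4], "turn": 0}, {"linear": [4, 0, 0], "turn": 0}, {"linear": [4.5, 0, 0], "turn": 0}, {"linear": [4.5, 0, 0], "turn": 0}], "jaw": 8.5}}

```text
t: 6.4
position: [0.5028, 0.1512, 0.3063]
tcp_rot: [-0.017, 1.0, 0.0, 0.0]
ft_force: [0.1, -0.1, 0.3]
opening: 0.085
finger_force: 0.0
```

Call:
{"name": "carry_out", "arguments": {"commands": [{"linear": [4.5, 0, 0], "turn": 0}, {"linear": [4.5, 0, 0], "turn": 0}, {"linear": [4, 0, 0], "turn": 0}, {"linear": [0, 0, 0], "turn": 0}]}}

```text
t: 6.8
position: [0.3684, 0.1455, 0.3064]
tcp_rot: [-0.018, 1.0, -0.0, -0.002]
ft_force: [1.0, 0.4, 0.0]
opening: 0.0849
finger_force: 0.0
```

```bash
python3 - <<'E'
from h import *
s=st()
im,d,c=shot('top','top1.png'); np.save('top1.npy',cloud(d,c))
cv2.imwrite('pics/top1c.png',cv2.resize(im[110:320,130:410,::-1],None,fx=2.8,fy=2.8,interpolation=cv2.INTER_CUBIC))
E
```

```text
t 6.8 p [0.3684 0.1455 0.3064] x [-0.999 -0.037  0.003] y [-0.037  0.999 -0.   ] z [-0.003 -0.    -1.   ] open 0.0849 f [1.  0.4 0. ] ff 0.0
```

View pics/top1c.png

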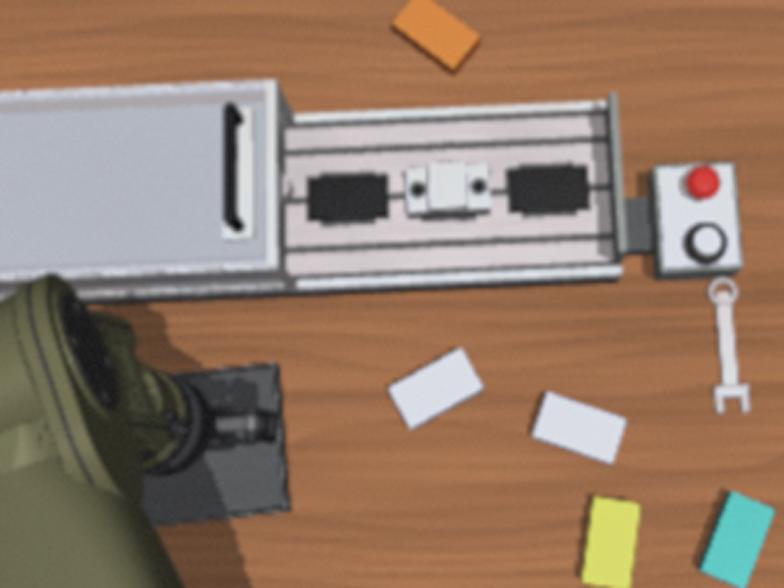

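The guard is open. One finished part sits on the middle pod (crop 447,190), the outer pods are empty and black (348,198 and 548,190), and the two blanks have not moved.

```bash
cat >> h.py <<'E'
def rects(W,mask,name,nmin=60):
    n,l,s,c=cv2.connectedComponentsWithStats(mask.astype(np.uint8))
    for i in range(1,n):
        if s[i,4]<nmin: continue
        P=W[l==i]; P=P[~np.isnan(P[:,0])]
        r=cv2.minAreaRect(P[:,:2].astype(np.float32))
        print(name,c[i].round(),'n',s[i,4],'ctr',np.round(r[0],4),'mean',P.mean(0).round(4),'size',np.round(r[1],4),'ang',round(r[2],1),'z',np.round(np.median(P[:,2]),4))
def win(a,b,c,d): m=np.zeros((400,640),bool); m[b:d,a:c]=1; return m
E
python3 - <<'E'
from h import *
W=np.load('top1.npy'); im=cv2.imread('pics/top1.png'); Z=W[:,:,2]; dark=im.max(2)<60
rects(W,win(230,140,345,215)&dark&(Z>.048)&(Z<.06),'pod')
rects(W,win(230,140,345,215)&(Z>.076)&(Z<.09),'step')
rects(W,win(230,140,345,215)&(Z>.062)&(Z<.09),'part')
rects(W,win(260,228,360,280)&(Z>.02)&(Z<.045),'blank')
rects(W,win(200,130,232,210)&(Z>.195)&(Z<.23),'handle',20)
E
```

```text
pod [325. 177.] n 379 ctr [ 0.6458 -0.1644] mean [ 0.6457 -0.1639  0.0534] size [0.0465 0.0831] ang 0.9 z 0.0534
pod [254. 180.] n 371 ctr [0.6387 0.0554] mean [0.6386 0.0556 0.0531] size [0.0828 0.0482] ang 88.6 z 0.053
step [289. 176.] n 213 ctr [ 0.6452 -0.0545] mean [ 0.6442 -0.0544  0.083 ] size [0.0502 0.0394] ang 2.5 z 0.083
part [289. 176.] n 492 ctr [ 0.6453 -0.0547] mean [ 0.6438 -0.0551  0.0746] size [0.0514 0.0888] ang 1.6 z 0.0715
blank [285. 248.] n 501 ctr [ 0.4336 -0.038 ] mean [ 0.4331 -0.038   0.0299] size [0.0513 0.0897] ang 28.5 z 0.0299
blank [336. 262.] n 508 ctr [ 0.3888 -0.1917] mean [ 0.3884 -0.1917  0.0302] size [0.0899 0.0503] ang 69.9 z 0.0301
handle [212. 168.] n 260 ctr [0.6377 0.1515] mean [0.6351 0.1507 0.2104] size [0.1222 0.0146] ang 1.7 z 0.211
```

```bash
python3 - <<'E'
from h import *
plan(.6440,-.0547,.20,1.8)
E
```

```text
turn -89.7 shift [ 20.94 -26.6   10.66] cm; j6 0.34 yang 92.1
```

Call:
{"name": "carry_out", "arguments": {"commands": [{"linear": [-3.35, -2.63, 0], "turn": 0}, {"linear": [-3.35, -2.63, 0], "turn": 0}, {"linear": [-3.35, -2.63, 0], "turn": 0}, {"linear": [-3.35, -2.63, 0], "turn": 0}, {"linear": [-3.35, -2.63, 0], "turn": 0}, {"linear": [-3.35, -2.63, 0], "turn": 0}, {"linear": [-3.35, -2.63, 0], "turn": 0}, {"linear": [-3.35, -2.63, 0], "turn": 0}]}}

```text
t: 7.65
position: [0.6518, -0.0562, 0.3054]
tcp_rot: [-0.017, 1.0, 0.0, 0.0]
ft_force: [0.2, 0.5, 0.7]
opening: 0.0848
finger_force: 0.0
```

Call:
{"name": "carry_out", "arguments": {"commands": [{"linear": [0, 0, 1], "turn": 8.2}, {"linear": [0, 0, 1], "turn": 8.2}, {"linear": [0, 0, 1], "turn": 8.2}, {"linear": [0, 0, 1], "turn": 8.2}, {"linear": [0, 0, 1], "turn": 8.2}, {"linear": [0, 0, 1], "turn": 8.2}, {"linear": [0, 0, 1], "turn": 8.2}, {"linear": [0, 0, 1], "turn": 8.2}, {"linear": [0, 0, 1], "turn": 8.2}, {"linear": [0, 0, 0], "turn": 8.2}]}}

```text
t: 8.65
position: [0.6495, -0.0549, 0.2136]
tcp_rot: [0.645, 0.764, -0.001, -0.001]
ft_force: [-0.0, -0.0, -0.3]
opening: 0.0851
finger_force: 0.0
```

Call:
{"name": "carry_out", "arguments": {"commands": [{"linear": [0, 0, 0], "turn": 8.3}, {"linear": [0, 0, 0], "turn": 0}, {"linear": [0, 0, 0], "turn": 0}]}}

```text
t: 8.95
position: [0.65, -0.0548, 0.2157]
tcp_rot: [0.696, 0.718, -0.0, -0.0]
ft_force: [-0.4, 0.6, -1.0]
opening: 0.0847
finger_force: 0.0
```

```bash
python3 - <<'E'
from h import *
s=st(); plan(.6440,-.0547,.05,1.8)
im,d,c=shot('wrist','w1.png'); W=cloud(d,c); Z=W[:,:,2]
A=np.ones((400,640),bool)
rects(W,(Z>.077)&(Z<.09)&A,'step',300); rects(W,(Z>.062)&(Z<.09),'part',300)
rects(W,(Z>.0505)&(Z<.0555),'pod',300)
E
```

```text
t 8.95 p [ 0.65   -0.0548  0.2157] x [-0.032  0.999  0.   ] y [ 0.999  0.032 -0.   ] z [-0.  0. -1.] open 0.0847 f [-0.4  0.6 -1. ] ff 0.0
turn 0.06 shift [ 0.03 -0.6  16.57] cm; j6 1.45 yang 1.86
step [316. 186.] n 2792 ctr [ 0.6446 -0.0527] mean [ 0.6446 -0.0521  0.0829] size [0.0499 0.0398] ang 1.7 z 0.0829
part [316. 180.] n 5820 ctr [ 0.6446 -0.0529] mean [ 0.6445 -0.0493  0.0752] size [0.0501 0.0894] ang 2.2 z 0.0697
part [309. 355.] n 1963 ctr [ 0.6484 -0.2292] mean [ 0.6428 -0.2296  0.0719] size [0.1721 0.0036] ang 1.6 z 0.0704
pod [315.  51.] n 6278 ctr [0.6403 0.053 ] mean [0.6403 0.0545 0.053 ] size [0.0499 0.0799] ang 1.7 z 0.053
pod [315. 283.] n 4051 ctr [ 0.6467 -0.1621] mean [ 0.6465 -0.16    0.0532] size [0.05   0.0919] ang 1.8 z 0.0532
pod [314. 342.] n 502 ctr [ 0.6485 -0.2298] mean [ 0.6476 -0.2296  0.053 ] size [0.1705 0.003 ] ang 1.9 z 0.053
```

View pics/w1.png

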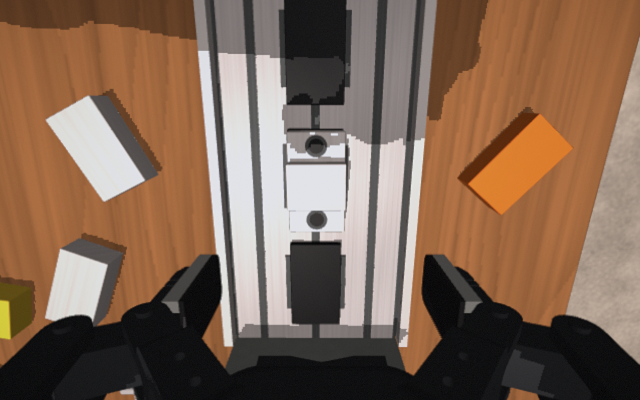

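Close view: the finished part is centred at (316,180), with pod2 above it at (315,51) and pod0 below at (315,283), all lined up with the tool. Picking the part.

Call:
{"name": "carry_out", "arguments": {"commands": [{"linear": [0.2, -0.55, 3], "turn": 0}, {"linear": [0, 0, 4], "turn": 0}, {"linear": [0, 0, 4], "turn": 0}, {"linear": [0, 0, 3], "turn": 0}, {"linear": [0, 0, 2], "turn": 0}, {"linear": [0, 0, 0.6], "turn": 0}, {"linear": [0, 0, 0], "turn": 0}, {"linear": [0, 0, 0], "turn": 0}]}}

```text
t: 9.8
position: [0.6449, -0.0528, 0.0516]
tcp_rot: [0.696, 0.718, 0.001, 0.001]
ft_force: [0.7, 0.3, 0.5]
opening: 0.0852
finger_force: 0.0
```

Call:
{"name": "carry_out", "arguments": {"commands": [{"linear": [0, 0, 0], "turn": 0}, {"linear": [0, 0, 0], "turn": 0}, {"linear": [0, 0, 0], "turn": 0}, {"linear": [0, 0, 0], "turn": 0}, {"linear": [0, 0, 0], "turn": 0}, {"linear": [0, 0, 0], "turn": 0}], "jaw": 3, "force": 60}}

```text
t: 10.4
position: [0.6448, -0.0528, 0.0518]
tcp_rot: [0.697, 0.718, 0.001, 0.001]
ft_force: [-0.1, 0.0, 6.0]
opening: 0.0489
finger_force: 64.3
```

```bash
python3 - <<'E'
from h import *
st(); plan(.3724,.2515,.25)
E
```

```text
t 10.4 p [ 0.6448 -0.0528  0.0518] x [-0.03  1.   -0.  ] y [1.    0.03  0.003] z [ 0.003 -0.    -1.   ] open 0.0489 f [-0.1  0.   6. ] ff 64.30922046303749
turn 0 shift [ 31.22 -26.27 -19.9 ] cm; j6 1.46 yang 1.7
```

Call:
{"name": "carry_out", "arguments": {"commands": [{"linear": [0, 0, -2], "turn": 0}, {"linear": [0, 0, -4], "turn": 0}, {"linear": [0, 0, -4.5], "turn": 0}, {"linear": [0, 0, -4.5], "turn": 0}, {"linear": [0, 0, -4], "turn": 0}, {"linear": [0, 0, -2], "turn": 0}, {"linear": [0, -3, 0], "turn": 0}, {"linear": [0, -4.5, 0], "turn": 0}, {"linear": [0, -4.5, 0], "turn": 0}, {"linear": [0, -4.5, 0], "turn": 0}]}}

```text
t: 11.4
position: [0.4763, -0.0575, 0.2594]
tcp_rot: [0.696, 0.718, -0.001, -0.001]
ft_force: [-0.3, 0.2, -2.1]
opening: 0.049
finger_force: 63.5
```

Call:
{"name": "carry_out", "arguments": {"commands": [{"linear": [3.1, -2.5, 0], "turn": 0}, {"linear": [3.8, -2.4, 0], "turn": 0}, {"linear": [3.8, -2.4, 0], "turn": 0}, {"linear": [3.9, -2.5, 0], "turn": 0}, {"linear": [4.2, 0, 0], "turn": 0}, {"linear": [4.2, 0, 0], "turn": 0}, {"linear": [4.2, 0, 0], "turn": 0}, {"linear": [4, 0, 0], "turn": 0}, {"linear": [0, 0, 0], "turn": 0}]}}

```text
t: 12.3
position: [0.3713, 0.2556, 0.2597]
tcp_rot: [0.694, 0.72, 0.001, -0.001]
ft_force: [-0.3, -1.5, -3.4]
opening: 0.0493
finger_force: 63.6
```

Call:
{"name": "carry_out", "arguments": {"commands": [{"linear": [0, 0, 1], "turn": -7.83}, {"linear": [0, 0, 1], "turn": -7.83}, {"linear": [0, 0, 1], "turn": -7.83}, {"linear": [0, 0, 1], "turn": -7.83}, {"linear": [0, 0, 1], "turn": -7.83}, {"linear": [0, 0, 1], "turn": -7.83}, {"linear": [0, 0, 1], "turn": -7.83}, {"linear": [0, 0, 0], "turn": -7.83}, {"linear": [0, 0, 0], "turn": -7.83}, {"linear": [0, 0, 0], "turn": -7.83}]}}

```text
t: 13.3
position: [0.3709, 0.2501, 0.1897]
tcp_rot: [0.085, 0.996, -0.001, -0.001]
ft_force: [-0.3, 0.6, -2.8]
opening: 0.0489
finger_force: 68.6
```

Call:
{"name": "carry_out", "arguments": {"commands": [{"linear": [0, 0, 0], "turn": -7.83}, {"linear": [0, 0, 0], "turn": -7.83}, {"linear": [0, 0, 0], "turn": 0}, {"linear": [0, 0, 0], "turn": 0}]}}

```text
t: 13.7
position: [0.3712, 0.2506, 0.1901]
tcp_rot: [-0.048, 0.999, -0.0, -0.0]
ft_force: [0.7, 0.2, -3.3]
opening: 0.049
finger_force: 68.6
```

```bash
python3 - <<'E'
from h import *
s=st(); plan(.3724,.2515,.004,95.7)
im,d,c=shot('wrist','w2.png'); W=cloud(d,c); Z=W[:,:,2]
rects(W,(Z>.02)&(Z<.04),'tray',300)
E
```

```text
t 13.7 p [0.3712 0.2506 0.1901] x [-0.995 -0.095  0.001] y [-0.095  0.995 -0.001] z [-0.001 -0.001 -1.   ] open 0.049 f [ 0.7  0.2 -3.3] ff 68.6190690100193
turn -0.23 shift [-0.14  0.09 18.61] cm; j6 0.5 yang 95.47
tray [323. 160.] n 4003 ctr [0.372  0.2532] mean [0.3548 0.2513 0.0278] size [0.1608 0.25  ] ang 5.7 z 0.0291
tray [ 28. 210.] n 3450 ctr [ 0.4273 -0.0276] mean [ 0.4239 -0.0166  0.0294] size [0.0511 0.0723] ang 27.8 z 0.0301
tray [ 51. 322.] n 1515 ctr [ 0.5432 -0.0109] mean [ 0.5428 -0.0085  0.0303] size [0.0055 0.1129] ang 1.9 z 0.0309
```

View pics/w2.png

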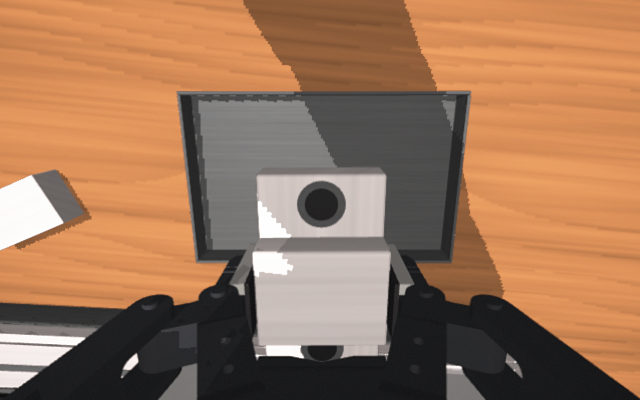

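The part is held level and centred over the tray (rim from (180,92) to (468,260)). Lowering and releasing.

Call:
{"name": "carry_out", "arguments": {"commands": [{"linear": [-0.1, 0.2, 4], "turn": -0.2}, {"linear": [0, 0, 4], "turn": 0}, {"linear": [0, 0, 4], "turn": 0}, {"linear": [0, 0, 3], "turn": 0}, {"linear": [0, 0, 2], "turn": 0}, {"linear": [0, 0, 1], "turn": 0}, {"linear": [0, 0, 0.65], "turn": 0}, {"linear": [0, 0, 0], "turn": 0}, {"linear": [0, 0, 0], "turn": 0}]}}

```text
t: 14.65
position: [0.3732, 0.254, 0.0046]
tcp_rot: [-0.051, 0.999, 0.0, 0.001]
ft_force: [0.7, -0.5, -3.0]
opening: 0.0491
finger_force: 68.8
```

Call:
{"name": "carry_out", "arguments": {"commands": [{"linear": [0, 0, 0], "turn": 0}, {"linear": [0, 0, 0], "turn": 0}, {"linear": [0, 0, 0], "turn": 0}, {"linear": [0, 0, 0], "turn": 0}, {"linear": [0, 0, -2], "turn": 0}, {"linear": [0, 0, -4], "turn": 0}, {"linear": [0, 0, -4], "turn": 0}, {"linear": [0, 0, -5], "turn": 0}, {"linear": [0, 0, -5], "turn": 0}, {"linear": [0, 0, 0], "turn": 0}], "jaw": 8.5}}

```text
t: 15.65
position: [0.3762, 0.256, 0.2107]
tcp_rot: [-0.051, 0.999, 0.003, 0.006]
ft_force: [0.4, 0.5, 0.3]
opening: 0.0851
finger_force: 0.0
```

```bash
python3 - <<'E'
from h import *
s=st(); plan(.4336,-.038,.2)
im,d,c=shot('wrist','w3.png'); W=cloud(d,c); Z=W[:,:,2]
rects(W,(Z>.0285)&(Z<.037),'step',300)
rects(W,(Z>.0145)&(Z<.0205),'ends',300)
im,d,c=shot('top','top2.png'); W=cloud(d,c); Z=W[:,:,2]
rects(W,win(260,228,370,300)&(Z>.02)&(Z<.045),'blank')
E
```

```text
t 15.65 p [0.3762 0.256  0.2107] x [-0.995 -0.102 -0.012] y [-0.102  0.995  0.006] z [ 0.011  0.008 -1.   ] open 0.0851 f [0.4 0.5 0.3] ff 0.0
turn 0 shift [ -2.7  -29.84   0.92] cm; j6 0.5 yang 95.86
step [314. 156.] n 2617 ctr [0.3716 0.2529] mean [0.3626 0.2498 0.0298] size [0.1603 0.2503] ang 5.8 z 0.0298
step [319. 172.] n 2119 ctr [0.3731 0.2548] mean [0.3728 0.2549 0.0328] size [0.0398 0.0495] ang 6.0 z 0.0328
step [ 28. 198.] n 3271 ctr [ 0.43   -0.0321] mean [ 0.4278 -0.0236  0.0302] size [0.0506 0.0823] ang 28.0 z 0.0302
step [ 65. 304.] n 869 ctr [0.5424 0.0028] mean [0.5426 0.0008 0.0328] size [0.0054 0.14  ] ang 2.3 z 0.0331
step [325. 319.] n 1389 ctr [0.5352 0.279 ] mean [0.5349 0.2789 0.0328] size [0.005  0.2414] ang 1.8 z 0.033
ends [315. 194.] n 1182 ctr [0.3726 0.2531] mean [0.4014 0.2547 0.0175] size [0.1551 0.2454] ang 5.7 z 0.0176
ends [318. 137.] n 1347 ctr [0.3413 0.2514] mean [0.3412 0.2511 0.018 ] size [0.0251 0.0501] ang 7.0 z 0.018
ends [319. 202.] n 927 ctr [0.4073 0.2587] mean [0.4072 0.2587 0.018 ] size [0.0216 0.0496] ang 7.2 z 0.0179
ends [ 74. 295.] n 498 ctr [0.5415 0.0014] mean [ 5.417e-01 -1.000e-04  1.750e-02] size [0.0032 0.1642] ang 1.8 z 0.0175
ends [324. 310.] n 665 ctr [0.5345 0.2787] mean [0.534  0.2778 0.0176] size [0.0039 0.2384] ang 1.5 z 0.0176
blank [285. 248.] n 504 ctr [ 0.4335 -0.038 ] mean [ 0.4329 -0.038   0.03  ] size [0.0503 0.0899] ang 28.9 z 0.0301
blank [336. 262.] n 508 ctr [ 0.3889 -0.1916] mean [ 0.3884 -0.1916  0.0302] size [0.0899 0.0504] ang 69.9 z 0.0303
blank [348. 294.] n 201 ctr [ 0.2964 -0.226 ] mean [ 0.295  -0.2255  0.0304] size [0.0505 0.0352] ang 87.5 z 0.0304
```

Call:
{"name": "carry_out", "arguments": {"commands": [{"linear": [-0.39, -4.26, 0], "turn": 0}, {"linear": [-0.39, -4.26, 0], "turn": 0}, {"linear": [-0.39, -4.26, 0], "turn": 0}, {"linear": [-0.39, -4.26, 0], "turn": 0}, {"linear": [-0.39, -4.26, 0], "turn": 0}, {"linear": [-0.39, -4.26, 0], "turn": 0}, {"linear": [-0.39, -4.26, 0], "turn": 0}, {"linear": [0, 0, 0], "turn": 8.4}, {"linear": [0, 0, 0], "turn": 8.4}, {"linear": [0, 0, 0], "turn": 8.4}]}}

```text
t: 16.75
position: [0.4282, -0.041, 0.2016]
tcp_rot: [0.172, 0.985, -0.0, -0.002]
ft_force: [-0.3, 0.2, -0.2]
opening: 0.0853
finger_force: 0.0
```

Call:
{"name": "carry_out", "arguments": {"commands": [{"linear": [0, 0, 0], "turn": 8.5}, {"linear": [0, 0, 0], "turn": 8.5}, {"linear": [0, 0, 0], "turn": 8.5}, {"linear": [0, 0, 0], "turn": 8.5}, {"linear": [0, 0, 0], "turn": 8.3}, {"linear": [0, 0, 0], "turn": 0}, {"linear": [0, 0, 0], "turn": 0}]}}

```text
t: 17.45
position: [0.4289, -0.0403, 0.2025]
tcp_rot: [0.511, 0.86, -0.001, -0.001]
ft_force: [-0.4, 0.6, 0.3]
opening: 0.0849
finger_force: 0.0
```

```bash
python3 - <<'E'
from h import *
s=st(); plan(.4335,-.037,.003,28.3)
im,d,c=shot('wrist','w4.png'); W=cloud(d,c); Z=W[:,:,2]
rects(W,(Z>.026)&(Z<.037),'blank',1000)
E
```

```text
t 17.45 p [ 0.4289 -0.0403  0.2025] x [-0.478  0.879  0.002] y [ 0.879  0.478 -0.002] z [-0.003  0.    -1.   ] open 0.0849 f [-0.4  0.6  0.3] ff 0.0
turn 0.23 shift [ 0.04  0.61 19.95] cm; j6 0.98 yang 28.53
blank [468. 168.] n 3041 ctr [ 0.543 -0.009] mean [0.5418 0.0247 0.032 ] size [0.0047 0.397 ] ang 1.8 z 0.0324
blank [327. 175.] n 4893 ctr [ 0.4324 -0.0365] mean [ 0.4316 -0.035   0.0299] size [0.05   0.0899] ang 28.2 z 0.0299
blank [ 95. 256.] n 4251 ctr [ 0.2669 -0.221 ] mean [ 0.2664 -0.2192  0.0301] size [0.0516 0.0898] ang 80.5 z 0.0301
blank [236. 276.] n 1897 ctr [ 0.39   -0.1863] mean [ 0.4    -0.1718  0.0301] size [0.0817 0.0501] ang 70.2 z 0.0302
```

Call:
{"name": "carry_out", "arguments": {"commands": [{"linear": [0.17, 0.5, 4], "turn": 0.2}, {"linear": [0, 0, 4], "turn": 0}, {"linear": [0, 0, 4], "turn": 0}, {"linear": [0, 0, 4], "turn": 0}, {"linear": [0, 0, 2.5], "turn": 0}, {"linear": [0, 0, 1.3], "turn": 0}, {"linear": [0, 0, 0], "turn": 0}, {"linear": [0, 0, 0], "turn": 0}]}}

```text
t: 18.3
position: [0.4334, -0.0365, 0.0058]
tcp_rot: [0.513, 0.858, -0.0, -0.0]
ft_force: [0.2, -0.3, -0.7]
opening: 0.085
finger_force: 0.0
```

Call:
{"name": "carry_out", "arguments": {"commands": [{"linear": [0, 0, 0], "turn": 0}, {"linear": [0, 0, 0], "turn": 0}, {"linear": [0, 0, 0], "turn": 0}, {"linear": [0, 0, 0], "turn": 0}, {"linear": [0, 0, 0], "turn": 0}, {"linear": [0, 0, 0], "turn": 0}], "jaw": 3, "force": 80}}

```text
t: 18.9
position: [0.4343, -0.0368, 0.0071]
tcp_rot: [0.514, 0.858, 0.0, 0.001]
ft_force: [-2.3, 0.3, 6.5]
opening: 0.0487
finger_force: 83.0
```

Call:
{"name": "carry_out", "arguments": {"commands": [{"linear": [0, 0, -2], "turn": 0}, {"linear": [0, 0, -4], "turn": 0}, {"linear": [0, 0, -4], "turn": 0}, {"linear": [0, 0, -4], "turn": 0}, {"linear": [0, 0, -4], "turn": 5.3}, {"linear": [0, 0, -2], "turn": 5.3}, {"linear": [0, 0, 0], "turn": 5.3}, {"linear": [0, 0, 0], "turn": 5.3}, {"linear": [0, 0, 0], "turn": 5.4}, {"linear": [0, 0, 0], "turn": 0}]}}

```text
t: 19.9
position: [0.4328, -0.0365, 0.2057]
tcp_rot: [0.697, 0.717, -0.0, -0.0]
ft_force: [0.2, 0.5, -4.0]
opening: 0.0483
finger_force: 84.7
```

```bash
python3 - <<'E'
from h import *
s=st(); plan(.6405,.0573,.2,1.7)
E
```

```text
t 19.9 p [ 0.4328 -0.0365  0.2057] x [-0.027  1.     0.   ] y [ 1.     0.027 -0.001] z [-0.001  0.    -1.   ] open 0.0483 f [ 0.2  0.5 -4. ] ff 84.74758744239807
turn -0.12 shift [ 8.76 21.04  0.56] cm; j6 1.46 yang 1.58
```

```bash
python3 - <<'E'
from h import *
s=ctrl.read_state(); c=calibration('wrist'); m=rot(s['tcp_rot'])
print((m.T@(np.array(c['eye'])-s['position'])).round(3), (m.T@rot(c['attitude'])).round(2))
E
```

```text
[ 0.071 -0.001 -0.143] [[ 0.   -0.96 -0.28]
 [ 1.    0.    0.  ]
 [-0.   -0.28  0.96]]
```

Call:
{"name": "carry_out", "arguments": {"commands": [{"linear": [-1.6, 3.5, 0], "turn": -0.2}, {"linear": [-1.6, 3.5, 0], "turn": 0}, {"linear": [-1.6, 3.5, 0], "turn": 0}, {"linear": [-1.6, 3.5, 0], "turn": 0}, {"linear": [-1.6, 3.5, 0], "turn": 0}, {"linear": [-1.6, 3.5, 0], "turn": 0}, {"linear": [0, 0, 0], "turn": 0}, {"linear": [0, 0, 0], "turn": 0}, {"linear": [0, 0, 0], "turn": 0}]}}

```text
t: 20.8
position: [0.645, -0.1258, 0.2053]
tcp_rot: [0.696, 0.718, -0.001, -0.001]
ft_force: [-0.1, 0.4, -3.6]
opening: 0.0486
finger_force: 84.9
```

```bash
python3 - <<'E'
from h import *
s=st()
im,d,c=shot('wrist','w5.png'); W=cloud(d,c); Z=W[:,:,2]
rects(W,(Z>.0505)&(Z<.0555),'pod',600)
rects(W,(Z>.19)&(Z<.25),'held',1000)
E
```

```text
t 20.8 p [ 0.645  -0.1258  0.2053] x [-0.032  0.999  0.001] y [ 0.999  0.032 -0.002] z [-0.002  0.001 -1.   ] open 0.0486 f [-0.1  0.4 -3.6] ff 84.94576334953308
pod [324.   5.] n 733 ctr [0.6415 0.0158] mean [0.6416 0.0158 0.053 ] size [0.0497 0.0078] ang 1.8 z 0.053
pod [324.  94.] n 6777 ctr [ 0.6434 -0.0522] mean [ 0.6433 -0.0503  0.0529] size [0.0501 0.0891] ang 1.6 z 0.0529
held [322. 260.] n 28633 ctr [ 0.6443 -0.1207] mean [ 0.644  -0.1145  0.2284] size [0.0763 0.0814] ang 1.7 z 0.2282
```

View pics/w5.png

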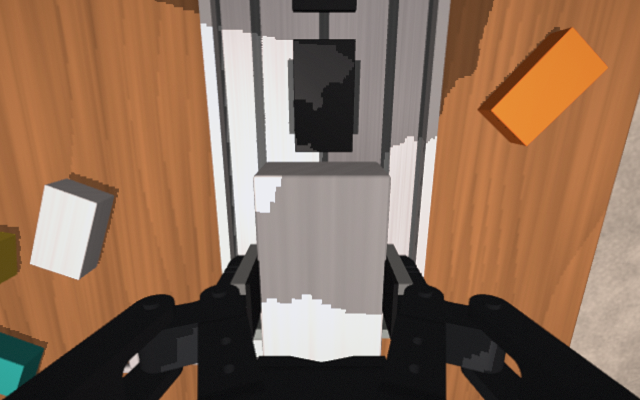

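Pod1 is seen clearly at (324,94), and the blank is held square at (322,260). Measuring the blank's front edge.

```bash
python3 - <<'E'
from h import *
s=st()
im,d,c=shot('wrist'); W=cloud(d,c)
p=W[164:345,256:390].reshape(-1,3); p=p[(p[:,2]>.224)&(p[:,2]<.233)]
m=rot(s['tcp_rot']); q=(p-s['position'])@m
print('top face, tool frame: n',len(q),'x',np.percentile(q[:,0],[0,.5,99.5,100]).round(4),'y',np.percentile(q[:,1],[0.5,99.5]).round(4),'z',np.median(p[:,2]))
f=q[q[:,0]>q[:,0].max()-.003]; e=cv2.minAreaRect(f[:,:2].astype(np.float32)); print(e)
g=q[abs(q[:,1])<.022]
b=[(y,g[abs(g[:,1]-y)<.003][:,0].max()) for y in (-.02,-.01,0,.01,.02)]; print(np.round(b,4))
fx=np.percentile(q[:,0],99.5); ctr=np.array([fx-.045,0,0])
plan(*( np.array([.6434,-.0522,0])-m@ctr)[:2],.0605,1.7)
E
```

```text
t 20.85 p [ 0.645  -0.1257  0.2057] x [-0.032  0.999  0.   ] y [ 0.999  0.032 -0.002] z [-0.002  0.    -1.   ] open 0.0484 f [-0.4  0.2 -2.7] ff 84.94618892669678
top face, tool frame: n 22164 x [-0.0273 -0.0262  0.0455  0.0457] y [-0.0251  0.0239] z 0.2286001588078376
((0.04421789571642876, -0.0004737749695777893), (0.0029986053705215454, 0.048441655933856964), 0.0053909593261778355)
[[-0.02    0.0457]
 [-0.01    0.0457]
 [ 0.      0.0457]
 [ 0.01    0.0457]
 [ 0.02    0.0456]]
turn 0.11 shift [ 7.3   0.06 14.56] cm; j6 1.35 yang 1.81
```

Call:
{"name": "carry_out", "arguments": {"commands": [{"linear": [2.4, 0.1, 0], "turn": 0.1}, {"linear": [2.9, 0, 0], "turn": 0}, {"linear": [2, 0, 0], "turn": 0}, {"linear": [0, 0, 3], "turn": 0}, {"linear": [0, 0, 4], "turn": 0}, {"linear": [0, 0, 3.5], "turn": 0}, {"linear": [0, 0, 1.5], "turn": 0}, {"linear": [0, 0, 0.5], "turn": 0}, {"linear": [0, 0, 0], "turn": 0}, {"linear": [0, 0, 0], "turn": 0}]}}

```text
t: 21.9
position: [0.6462, -0.0532, 0.0826]
tcp_rot: [0.697, 0.717, 0.001, 0.001]
ft_force: [-0.4, 0.4, -3.0]
opening: 0.0486
finger_force: 84.8
```

```bash
python3 - <<'E'
from h import *
s=st(); plan(.6434,-.0528,.0605,1.7)
E
```

```text
t 21.9 p [ 0.6462 -0.0532  0.0826] x [-0.029  1.    -0.   ] y [1.    0.029 0.003] z [ 0.003 -0.    -1.   ] open 0.0486 f [-0.4  0.4 -3. ] ff 84.8435640335083
turn -0.03 shift [ 0.05 -0.28  2.21] cm; j6 1.46 yang 1.67
```

Call:
{"name": "carry_out", "arguments": {"commands": [{"linear": [0, -0.2, 1], "turn": 0}, {"linear": [0, 0, 0.8], "turn": 0}, {"linear": [0, 0, 0.3], "turn": 0}, {"linear": [0, 0, 0], "turn": 0}, {"linear": [0, 0, 0], "turn": 0}, {"linear": [0, 0, 0], "turn": 0}]}}

```text
t: 22.5
position: [0.6427, -0.0533, 0.0602]
tcp_rot: [0.697, 0.717, -0.0, -0.0]
ft_force: [-3.9, 0.6, 3.5]
opening: 0.0484
finger_force: 85.9
```

```bash
python3 - <<'E'
from h import *
s=st(); plan(.644,-.0528,.0605,1.7)
E
```

```text
t 22.5 p [ 0.6427 -0.0533  0.0602] x [-0.029  1.     0.   ] y [ 1.     0.029 -0.001] z [-0.001 -0.    -1.   ] open 0.0484 f [-3.9  0.6  3.5] ff 85.90571165084839
turn -0.05 shift [ 0.04  0.13 -0.03] cm; j6 1.46 yang 1.65
```

Call:
{"name": "carry_out", "arguments": {"commands": [{"linear": [0, 0, 0], "turn": 0}, {"linear": [0, 0, 0], "turn": 0}, {"linear": [0, 0, 0], "turn": 0}, {"linear": [0, 0, 0], "turn": 0}, {"linear": [0, 0, -2], "turn": 0}, {"linear": [0, 0, -4], "turn": 0}, {"linear": [0, 0, -4.5], "turn": 0}, {"linear": [0, 0, -4.5], "turn": 0}, {"linear": [0, 0, 0], "turn": 0}, {"linear": [0, 0, 0], "turn": 0}], "jaw": 8.5}}

```text
t: 23.5
position: [0.6444, -0.0534, 0.2116]
tcp_rot: [0.697, 0.717, 0.001, 0.002]
ft_force: [0.0, -0.6, -0.8]
opening: 0.0855
finger_force: 0.0
```

```bash
python3 - <<'E'
from h import *
s=st(); plan(.389,-.191,.2)
im,d,c=shot('wrist','w6.png'); W=cloud(d,c); Z=W[:,:,2]
rects(W,(Z>.0505)&(Z<.0555),'pod',600)
rects(W,(Z>.078)&(Z<.089),'blankA',1000)
rects(W,(Z>.027)&(Z<.0325),'blankB',1000)
im,d,c=shot('top'); W=cloud(d,c); Z=W[:,:,2]
rects(W,win(300,228,370,290)&(Z>.02)&(Z<.045),'blankB',300)
E
```

```text
t 23.5 p [ 0.6444 -0.0534  0.2116] x [-0.029  1.    -0.   ] y [1.    0.029 0.004] z [ 0.004 -0.    -1.   ] open 0.0855 f [ 0.  -0.6 -0.8] ff 0.0
turn 0 shift [-13.02 -25.93   1.06] cm; j6 1.46 yang 1.66
pod [320.  52.] n 6484 ctr [0.6403 0.0533] mean [0.6402 0.0548 0.053 ] size [0.05   0.0804] ang 1.7 z 0.053
pod [320. 286.] n 4083 ctr [ 0.6466 -0.1616] mean [ 0.6466 -0.1594  0.0532] size [0.05   0.0906] ang 1.7 z 0.0532
blankA [319. 186.] n 6423 ctr [ 0.6423 -0.0524] mean [ 0.6422 -0.05    0.0829] size [0.0501 0.0895] ang 1.5 z 0.0829
blankB [526. 166.] n 4916 ctr [ 0.8411 -0.0388] mean [ 0.8408 -0.0373  0.0299] size [0.0914 0.0525] ang 50.9 z 0.0299
blankB [ 78. 288.] n 3060 ctr [ 0.3886 -0.1904] mean [ 0.3909 -0.1815  0.03  ] size [0.0905 0.0512] ang 69.7 z 0.03
blankB [336. 262.] n 506 ctr [ 0.3887 -0.1916] mean [ 0.3885 -0.1916  0.0302] size [0.0898 0.0501] ang 69.6 z 0.03
```

Call:
{"name": "carry_out", "arguments": {"commands": [{"linear": [-1.86, -3.7, 0], "turn": 0}, {"linear": [-1.86, -3.7, 0], "turn": 0}, {"linear": [-1.86, -3.7, 0], "turn": 0}, {"linear": [-1.86, -3.7, 0], "turn": 0}, {"linear": [-1.86, -3.7, 0], "turn": 0}, {"linear": [-1.86, -3.7, 0], "turn": 0}, {"linear": [-1.86, -3.7, 0], "turn": 0}, {"linear": [0, 0, 0.3], "turn": 7.3}, {"linear": [0, 0, 0.3], "turn": 7.3}, {"linear": [0, 0, 0.3], "turn": 7.3}]}}

```text
t: 24.6
position: [0.3863, -0.1906, 0.1991]
tcp_rot: [0.822, 0.569, -0.001, -0.001]
ft_force: [0.7, -0.2, -0.8]
opening: 0.085
finger_force: 0.0
```

Call:
{"name": "carry_out", "arguments": {"commands": [{"linear": [0, 0, 0], "turn": 0}, {"linear": [0, 0, 0], "turn": 0}]}}

```text
t: 24.8
position: [0.3872, -0.1904, 0.1997]
tcp_rot: [0.82, 0.573, -0.001, -0.001]
ft_force: [-0.2, 0.6, -0.1]
opening: 0.085
finger_force: 0.0
```

```bash
python3 - <<'E'
from h import *
s=st(); plan(.3887,-.1905,.004,-20.2)
im,d,c=shot('wrist','w7.png'); W=cloud(d,c); Z=W[:,:,2]
rects(W,(Z>.026)&(Z<.037),'blank',1000)
E
```

```text
t 24.8 p [ 0.3872 -0.1904  0.1997] x [0.343 0.939 0.   ] y [ 0.939 -0.343 -0.003] z [-0.002  0.001 -1.   ] open 0.085 f [-0.2  0.6 -0.1] ff 0.0
turn 0.11 shift [ 0.04  0.2  19.57] cm; j6 1.46 yang -20.09
blank [485.  82.] n 1432 ctr [ 0.5478 -0.1642] mean [ 0.5475 -0.1595  0.032 ] size [0.0041 0.1515] ang 1.9 z 0.0325
blank [324. 176.] n 4987 ctr [ 0.3882 -0.1902] mean [ 0.3889 -0.1883  0.0299] size [0.0895 0.05  ] ang 69.8 z 0.0299
blank [544. 207.] n 1301 ctr [ 0.5632 -0.3082] mean [ 0.574  -0.2871  0.033 ] size [0.1109 0.0508] ang 56.2 z 0.0343
blank [223. 244.] n 3709 ctr [ 0.2665 -0.221 ] mean [ 0.272  -0.2184  0.0301] size [0.0513 0.0908] ang 80.2 z 0.0301
blank [267. 347.] n 2307 ctr [ 0.268  -0.3546] mean [ 0.2667 -0.3447  0.03  ] size [0.0517 0.0896] ang 65.8 z 0.0301
```

Call:
{"name": "carry_out", "arguments": {"commands": [{"linear": [0.05, 0.1, 4], "turn": 0}, {"linear": [0, 0, 4], "turn": 0}, {"linear": [0, 0, 4], "turn": 0}, {"linear": [0, 0, 4], "turn": 0}, {"linear": [0, 0, 2.4], "turn": 0}, {"linear": [0, 0, 1.1], "turn": 0}, {"linear": [0, 0, 0], "turn": 0}, {"linear": [0, 0, 0], "turn": 0}]}}

```text
t: 25.65
position: [0.3893, -0.1907, 0.0059]
tcp_rot: [0.82, 0.572, -0.0, -0.0]
ft_force: [-0.5, 0.9, 0.2]
opening: 0.0851
finger_force: 0.0
```

Call:
{"name": "carry_out", "arguments": {"commands": [{"linear": [0, 0, 0], "turn": 0}, {"linear": [0, 0, 0], "turn": 0}, {"linear": [0, 0, 0], "turn": 0}, {"linear": [0, 0, 0], "turn": 0}, {"linear": [0, 0, 0], "turn": 0}, {"linear": [0, 0, 0], "turn": 0}], "jaw": 3, "force": 80}}

```text
t: 26.25
position: [0.3898, -0.1911, 0.007]
tcp_rot: [0.82, 0.572, 0.0, 0.001]
ft_force: [-0.6, 0.3, 6.3]
opening: 0.0487
finger_force: 83.0
```

Call:
{"name": "carry_out", "arguments": {"commands": [{"linear": [0, 0, -2], "turn": 0}, {"linear": [0, 0, -4], "turn": 0}, {"linear": [0, 0, -4], "turn": 0}, {"linear": [0, 0, -4], "turn": 0}, {"linear": [0, 0, -4], "turn": -4.4}, {"linear": [0, 0, -2], "turn": -4.4}, {"linear": [0, 0, 0], "turn": -4.4}, {"linear": [0, 0, 0], "turn": -4.4}, {"linear": [0, 0, 0], "turn": -4.3}, {"linear": [0, 0, 0], "turn": 0}]}}

```text
t: 27.25
position: [0.3884, -0.1904, 0.2056]
tcp_rot: [0.697, 0.717, -0.0, -0.0]
ft_force: [0.2, -0.7, -4.5]
opening: 0.0487
finger_force: 84.9
```

```bash
python3 - <<'E'
from h import *
s=st(); plan(.6475,-.23,.2,1.7)
E
```

```text
t 27.25 p [ 0.3884 -0.1904  0.2056] x [-0.029  1.     0.   ] y [ 1.     0.029 -0.001] z [-0.001  0.    -1.   ] open 0.0487 f [ 0.2 -0.7 -4.5] ff 84.9188232421875
turn -0.04 shift [-4.73 25.78  0.54] cm; j6 1.09 yang 1.66
```

Call:
{"name": "carry_out", "arguments": {"commands": [{"linear": [-0.79, 4.3, 0], "turn": 0}, {"linear": [-0.79, 4.3, 0], "turn": 0}, {"linear": [-0.79, 4.3, 0], "turn": 0}, {"linear": [-0.79, 4.3, 0], "turn": 0}, {"linear": [-0.79, 4.3, 0], "turn": 0}, {"linear": [-0.79, 4.3, 0], "turn": 0}, {"linear": [0, 0, 0], "turn": 0}, {"linear": [0, 0, 0], "turn": 0}, {"linear": [0, 0, 0], "turn": 0}]}}

```text
t: 28.15
position: [0.6471, -0.2304, 0.2051]
tcp_rot: [0.697, 0.717, -0.001, -0.001]
ft_force: [0.1, 0.6, -3.7]
opening: 0.0485
finger_force: 85.1
```

```bash
cat >> h.py <<'E'
def heldplan(px,py,ztcp):
    s=st(); im,d,c=shot('wrist','wh.png'); W=cloud(d,c); Z=W[:,:,2]
    rects(W,(Z>.0505)&(Z<.0555),'pod',600); rects(W,(Z>.078)&(Z<.089),'blankA',1000)
    p=W[164:345,250:396].reshape(-1,3); z0=s['position'][2]+.0229; p=p[abs(p[:,2]-z0)<.004]
    m=rot(s['tcp_rot']); q=(p-s['position'])@m
    fx=np.percentile(q[:,0],99.5); yy=np.percentile(q[:,1],[.5,99.5])
    print('front',fx.round(4),'y',yy.round(4),'topz',np.median(p[:,2]).round(4))
    t=np.array([px,py,0])-m@np.array([fx-.045,yy.mean(),0]); print('tcp target',t[:2].round(4)); plan(t[0],t[1],ztcp,1.7)
E
python3 - <<'E'
from h import *
heldplan(.6466,-.1620,.0605)
E
```

```text
t 28.15 p [ 0.6471 -0.2304  0.2051] x [-0.028  1.     0.001] y [ 1.     0.028 -0.002] z [-0.002  0.001 -1.   ] open 0.0485 f [ 0.1  0.6 -3.7] ff 85.10467171669006
pod [324. 101.] n 6688 ctr [ 0.6466 -0.1618] mean [ 0.6465 -0.1599  0.0529] size [0.05   0.0893] ang 1.7 z 0.0529
front 0.0451 y [-0.0254  0.0242] topz 0.2281
tcp target [ 0.6472 -0.1621]
turn -0.09 shift [ 6.82  0.25 14.53] cm; j6 1.2 yang 1.61
```

Call:
{"name": "carry_out", "arguments": {"commands": [{"linear": [2.4, 0.1, 0], "turn": 0}, {"linear": [2.5, 0, 0], "turn": 0}, {"linear": [1.9, 0, 0], "turn": 0}, {"linear": [0, 0, 3], "turn": 0}, {"linear": [0, 0, 4], "turn": 0}, {"linear": [0, 0, 3.5], "turn": 0}, {"linear": [0, 0, 1.5], "turn": 0}, {"linear": [0, 0, 0], "turn": 0}, {"linear": [0, 0, 0], "turn": 0}, {"linear": [0, 0, 0], "turn": 0}]}}

```text
t: 29.2
position: [0.6488, -0.1631, 0.0881]
tcp_rot: [0.697, 0.717, 0.001, 0.002]
ft_force: [-0.1, -0.3, -2.8]
opening: 0.0483
finger_force: 85.0
```

```bash
python3 - <<'E'
from h import *
s=st(); plan(.6472,-.1620,.0605,1.7)
E
```

```text
t 29.2 p [ 0.6488 -0.1631  0.0881] x [-0.029  1.    -0.001] y [1.    0.029 0.004] z [ 0.004 -0.001 -1.   ] open 0.0483 f [-0.1 -0.3 -2.8] ff 85.0082802772522
turn -0.05 shift [ 0.12 -0.16  2.76] cm; j6 1.3 yang 1.65
```

Call:
{"name": "carry_out", "arguments": {"commands": [{"linear": [0.1, -0.1, 1.2], "turn": 0}, {"linear": [0, 0, 1], "turn": 0}, {"linear": [0, 0, 0.3], "turn": 0}, {"linear": [0, 0, 0], "turn": 0}, {"linear": [0, 0, 0], "turn": 0}, {"linear": [0, 0, 0], "turn": 0}]}}

```text
t: 29.8
position: [0.6464, -0.1617, 0.0606]
tcp_rot: [0.697, 0.717, -0.0, -0.0]
ft_force: [0.1, 0.4, -4.1]
opening: 0.0483
finger_force: 85.2
```

```bash
python3 - <<'E'
from h import *
s=st(); plan(.6472,-.1620,.0605,1.7)
E
```

```text
t 29.8 p [ 0.6464 -0.1617  0.0606] x [-0.029  1.     0.   ] y [ 1.     0.029 -0.   ] z [-0.  0. -1.] open 0.0483 f [ 0.1  0.4 -4.1] ff 85.19516229629517
turn -0.05 shift [-0.03  0.08  0.01] cm; j6 1.3 yang 1.65
```

Within 1 mm of the pod; releasing and checking.

Call:
{"name": "carry_out", "arguments": {"commands": [{"linear": [0, 0.05, 0], "turn": 0}, {"linear": [0, 0, 0], "turn": 0}, {"linear": [0, 0, 0], "turn": 0}, {"linear": [0, 0, 0], "turn": 0}, {"linear": [0, 0, -2], "turn": 0}, {"linear": [0, 0, -4], "turn": 0}, {"linear": [0, 0, -4.5], "turn": 0}, {"linear": [0, 0, -4.5], "turn": 0}, {"linear": [0, 0, 0], "turn": 0}, {"linear": [0, 0, 0], "turn": 0}], "jaw": 8.5}}

```text
t: 30.8
position: [0.6481, -0.162, 0.2129]
tcp_rot: [0.697, 0.717, 0.001, 0.002]
ft_force: [-0.2, 0.1, -1.1]
opening: 0.0852
finger_force: 0.0
```

```bash
python3 - <<'E'
from h import *
s=st()
im,d,c=shot('wrist','w8.png'); W=cloud(d,c); Z=W[:,:,2]
rects(W,(Z>.0505)&(Z<.0555),'pod',600)
rects(W,(Z>.078)&(Z<.089),'blanks',1000)
im,d,c=shot('top','top3.png'); W=cloud(d,c); Z=W[:,:,2]
rects(W,win(195,130,235,212)&(Z>.195)&(Z<.23),'handle',20)
rects(W,win(120,225,245,310)&(Z>.015)&(Z<.05),'tray')
cv2.imwrite('pics/top3c.png',cv2.resize(im[110:320,130:410,::-1],None,fx=2.8,fy=2.8,interpolation=cv2.INTER_CUBIC))
E
```

```text
t 30.8 p [ 0.6481 -0.162   0.2129] x [-0.029  1.    -0.001] y [1.    0.029 0.004] z [ 0.004 -0.001 -1.   ] open 0.0852 f [-0.2  0.1 -1.1] ff 0.0
blanks [318.  54.] n 7344 ctr [ 0.6425 -0.06  ] mean [ 0.6424 -0.0586  0.083 ] size [0.0499 0.075 ] ang 1.7 z 0.083
blanks [319. 186.] n 6384 ctr [ 0.6457 -0.1613] mean [ 0.6457 -0.1591  0.0829] size [0.0501 0.0899] ang 1.7 z 0.0829
blanks [320. 265.] n 1114 ctr [ 0.6485 -0.2298] mean [ 0.6485 -0.2297  0.0836] size [0.1719 0.0019] ang 1.6 z 0.0837
handle [212. 168.] n 259 ctr [0.6372 0.1516] mean [0.6361 0.1509 0.2102] size [0.123 0.015] ang 1.3 z 0.2106
tray [174. 262.] n 337 ctr [0.3724 0.2515] mean [0.3952 0.2956 0.0266] size [0.1611 0.25  ] ang 5.6 z 0.0272
tray [185. 264.] n 195 ctr [0.3893 0.2668] mean [0.39  0.262 0.026] size [0.0376 0.0802] ang 67.0 z 0.0288
```

View pics/top3c.png

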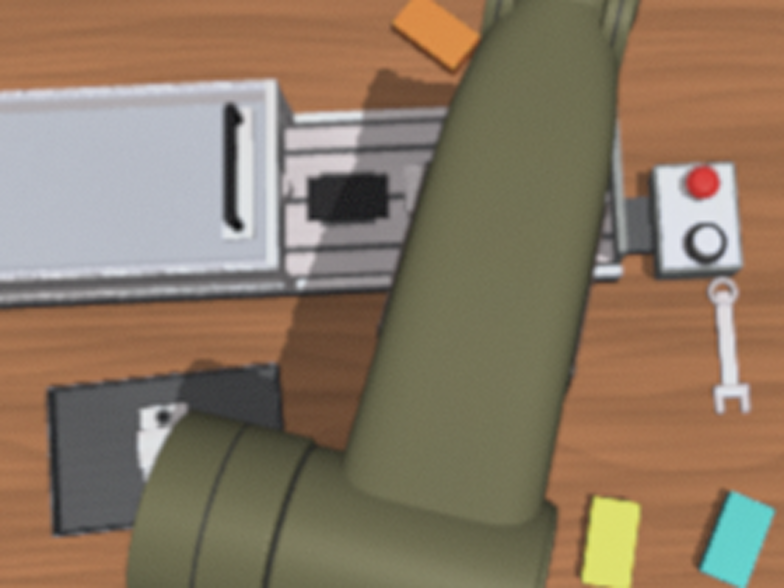

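Call:
{"name": "carry_out", "arguments": {"commands": [{"linear": [0, 0, -3.5], "turn": 0}, {"linear": [0, 0, -3.5], "turn": 0}, {"linear": [3.9, 0, 0], "turn": 0}, {"linear": [3.9, 0, 0], "turn": 0}, {"linear": [3.9, 0, 0], "turn": 0}, {"linear": [3.9, 0, 0], "turn": 0}, {"linear": [3.9, 0, 0], "turn": 0}, {"linear": [3.9, 0, 0], "turn": 0}, {"linear": [4, -0.1, 0], "turn": 0}, {"linear": [4, -0.1, 0], "turn": 0}]}}

```text
t: 31.9
position: [0.6346, 0.1534, 0.2784]
tcp_rot: [0.697, 0.717, -0.002, -0.001]
ft_force: [0.1, -0.8, -0.2]
opening: 0.0851
finger_force: 0.0
```

Call:
{"name": "carry_out", "arguments": {"commands": [{"linear": [0, 0, 0], "turn": -8.2}, {"linear": [0, 0, 0], "turn": -8.2}, {"linear": [0, 0, 0], "turn": -8.2}, {"linear": [0, 0, 0], "turn": -8.2}, {"linear": [0, 0, 0], "turn": -8.2}, {"linear": [0, 0, 0], "turn": -8.2}, {"linear": [0, 0, 0], "turn": -8.2}, {"linear": [0, 0, 0], "turn": -8.2}, {"linear": [0, 0, 0], "turn": -8.2}, {"linear": [0, 0, 0], "turn": -8.2}]}}

```text
t: 32.9
position: [0.6349, 0.1519, 0.2783]
tcp_rot: [0.052, 0.999, -0.001, -0.002]
ft_force: [-0.4, -0.2, -0.1]
opening: 0.0848
finger_force: 0.0
```

Call:
{"name": "carry_out", "arguments": {"commands": [{"linear": [0, 0, 0], "turn": -8.1}, {"linear": [0, 0, 0], "turn": 0}, {"linear": [0, 0, 0], "turn": 0}]}}

```text
t: 33.2
position: [0.6353, 0.152, 0.2792]
tcp_rot: [-0.014, 1.0, -0.0, -0.001]
ft_force: [-0.8, -0.8, -0.1]
opening: 0.0851
finger_force: 0.0
```

```bash
python3 - <<'E'
from h import *
s=st(); plan(.637,.1515,.186,91.7)
E
```

```text
t 33.2 p [0.6353 0.152  0.2792] x [-1.    -0.028  0.003] y [-0.028  1.    -0.001] z [-0.003 -0.001 -1.   ] open 0.0851 f [-0.8 -0.8 -0.1] ff 0.0
turn -0.11 shift [-0.2  -0.04  9.32] cm; j6 0.21 yang 91.59
```

Call:
{"name": "carry_out", "arguments": {"commands": [{"linear": [-0.1, 0, 3], "turn": -0.2}, {"linear": [0, 0, 3], "turn": 0}, {"linear": [0, 0, 2.2], "turn": 0}, {"linear": [0, 0, 1.1], "turn": 0}, {"linear": [0, 0, 0], "turn": 0}, {"linear": [0, 0, 0], "turn": 0}]}}

```text
t: 33.8
position: [0.6372, 0.1522, 0.1885]
tcp_rot: [-0.017, 1.0, 0.0, 0.0]
ft_force: [1.0, 0.3, 0.4]
opening: 0.0849
finger_force: 0.0
```

Call:
{"name": "carry_out", "arguments": {"commands": [{"linear": [0, 0, 0], "turn": 0}, {"linear": [0, 0, 0], "turn": 0}, {"linear": [0, 0, 0], "turn": 0}, {"linear": [0, 0, 0], "turn": 0}, {"linear": [0, 0, 0], "turn": 0}, {"linear": [0, 0, 0], "turn": 0}, {"linear": [0, 0, 0], "turn": 0}], "jaw": 0, "force": 40}}

```text
t: 34.5
position: [0.637, 0.1518, 0.1882]
tcp_rot: [-0.017, 1.0, -0.0, 0.0]
ft_force: [-0.5, -2.5, 2.9]
opening: 0.0126
finger_force: 39.0
```

Call:
{"name": "carry_out", "arguments": {"commands": [{"linear": [0, -2, 0], "turn": 0}, {"linear": [0, -3, 0], "turn": 0}, {"linear": [0, -3.5, 0], "turn": 0}, {"linear": [0, -3.5, 0], "turn": 0}, {"linear": [0, -3.5, 0], "turn": 0}, {"linear": [0, -3.5, 0], "turn": 0}, {"linear": [0, -3.5, 0], "turn": 0}, {"linear": [0, -3.5, 0], "turn": 0}, {"linear": [0, -3, 0], "turn": 0}, {"linear": [0, -2, 0], "turn": 0}]}}

```text
t: 35.5
position: [0.6459, -0.1582, 0.1882]
tcp_rot: [-0.017, 1.0, 0.001, -0.001]
ft_force: [-4.8, 5.6, 6.1]
opening: 0.0126
finger_force: 39.8
```

Call:
{"name": "carry_out", "arguments": {"commands": [{"linear": [0, -1, 0], "turn": 0}, {"linear": [0, -0.5, 0], "turn": 0}, {"linear": [0, 0, 0], "turn": 0}, {"linear": [0, 0, 0], "turn": 0}]}}

```text
t: 35.9
position: [0.6464, -0.1735, 0.1882]
tcp_rot: [-0.017, 1.0, -0.001, -0.001]
ft_force: [-3.9, -2.0, 4.7]
opening: 0.0123
finger_force: 39.8
```

Call:
{"name": "carry_out", "arguments": {"commands": [{"linear": [0, -0.5, 0], "turn": 0}, {"linear": [0, -0.5, 0], "turn": 0}, {"linear": [0, -0.5, 0], "turn": 0}, {"linear": [0, 0, 0], "turn": 0}]}}

```text
t: 36.3
position: [0.6468, -0.1873, 0.1882]
tcp_rot: [-0.017, 1.0, 0.001, -0.001]
ft_force: [-5.8, 1.3, 5.8]
opening: 0.0122
finger_force: 39.9
```

Call:
{"name": "carry_out", "arguments": {"commands": [{"linear": [0, -0.4, 0], "turn": 0}, {"linear": [0, -0.4, 0], "turn": 0}, {"linear": [0, -0.4, 0], "turn": 0}, {"linear": [0, 0, 0], "turn": 0}, {"linear": [0, 0, 0], "turn": 0}]}}

```text
t: 36.8
position: [0.6469, -0.193, 0.1881]
tcp_rot: [-0.019, 1.0, 0.006, -0.002]
ft_force: [-5.7, 14.8, 8.7]
opening: 0.013
finger_force: 40.4
```

Call:
{"name": "carry_out", "arguments": {"commands": [{"linear": [0, 0.4, 0], "turn": 0}, {"linear": [0, 0, 0], "turn": 0}]}}

```text
t: 37.0
position: [0.647, -0.193, 0.1882]
tcp_rot: [-0.018, 1.0, 0.002, -0.002]
ft_force: [-5.8, 4.5, 6.3]
opening: 0.0125
finger_force: 40.3
```

Call:
{"name": "carry_out", "arguments": {"commands": [{"linear": [0, 0, 0], "turn": 0}, {"linear": [0, 0, 0], "turn": 0}, {"linear": [0, 0, 0], "turn": 0}, {"linear": [0, 0, 0], "turn": 0}, {"linear": [0, 0, 0], "turn": 0}, {"linear": [0, 0, -3], "turn": 0}, {"linear": [0, 0, -4], "turn": 0}, {"linear": [0, 0, -3], "turn": 0}, {"linear": [0, 0, 0], "turn": 0}], "jaw": 8.5}}

```text
t: 37.9
position: [0.651, -0.1965, 0.2934]
tcp_rot: [-0.017, 1.0, -0.001, 0.005]
ft_force: [0.2, -0.5, 0.8]
opening: 0.0848
finger_force: 0.0
```

Call:
{"name": "carry_out", "arguments": {"commands": [{"linear": [1.8, -3.35, 0], "turn": 0}, {"linear": [1.8, -3.35, 0], "turn": 0}, {"linear": [1.8, -3.35, 0], "turn": 0}, {"linear": [1.8, -3.35, 0], "turn": 0}, {"linear": [0, 0, 4], "turn": 0}, {"linear": [0, 0, 3], "turn": 0}, {"linear": [0, 0, 0], "turn": 0}, {"linear": [0, 0, 0], "turn": 0}], "jaw": 0}}

```text
t: 38.7
position: [0.5808, -0.3317, 0.2172]
tcp_rot: [-0.017, 1.0, 0.001, -0.001]
ft_force: [0.1, 1.1, 0.2]
opening: -0.0001
finger_force: 0.0
```

```bash
python3 - <<'E'
from h import *
s=st(); plan(.5793,-.3296,.09,91.7)
im,d,c=shot('top','top4.png'); W=cloud(d,c); Z=W[:,:,2]
rects(W,win(300,120,360,220)&(Z>.19)&(Z<.225),'handle',50)
im,d,c=shot('wrist','w9.png'); W=cloud(d,c); Z=W[:,:,2]
rects(W,(Z>.079)&(Z<.086),'start',100); rects(W,(Z>.0865)&(Z<.093),'stop',100)
E
```

```text
t 38.7 p [ 0.5808 -0.3317  0.2172] x [-0.999 -0.034  0.002] y [-0.034  0.999  0.001] z [-0.002  0.001 -1.   ] open -0.0001 f [0.1 1.1 0.2] ff 0.0
turn 0.26 shift [ 0.12  0.2  12.72] cm; j6 -0.55 yang 91.96
handle [338. 163.] n 227 ctr [ 0.6472 -0.1929] mean [ 0.6456 -0.1926  0.211 ] size [0.1219 0.0142] ang 1.5 z 0.2115
start [99. 32.] n 387 ctr [ 0.4709 -0.5054] mean [ 0.4686 -0.5007  0.0827] size [0.0131 0.0527] ang 51.4 z 0.0826
start [123. 161.] n 417 ctr [ 0.5695 -0.5011] mean [ 0.5652 -0.4953  0.0824] size [0.0764 0.0292] ang 19.8 z 0.0825
start [324. 184.] n 925 ctr [ 0.5787 -0.3294] mean [ 0.578  -0.3294  0.0826] size [0.0289 0.0292] ang 69.0 z 0.0827
start [427. 228.] n 342 ctr [ 0.6201 -0.2379] mean [ 0.6159 -0.2381  0.0825] size [0.0084 0.1163] ang 88.0 z 0.0824
start [328. 240.] n 202 ctr [ 0.6295 -0.3236] mean [ 0.6283 -0.324   0.0831] size [0.0329 0.0104] ang 71.8 z 0.0834
stop [92. 32.] n 365 ctr [ 0.472  -0.5059] mean [ 0.4698 -0.5011  0.0898] size [0.0126 0.0517] ang 48.9 z 0.0898
stop [119. 164.] n 414 ctr [ 0.5705 -0.4999] mean [ 0.5662 -0.4947  0.0898] size [0.0757 0.0279] ang 16.6 z 0.0898
stop [430. 228.] n 333 ctr [ 0.6187 -0.2383] mean [ 0.6123 -0.2383  0.0898] size [0.0079 0.1136] ang 87.8 z 0.0898
```

View pics/w9.png

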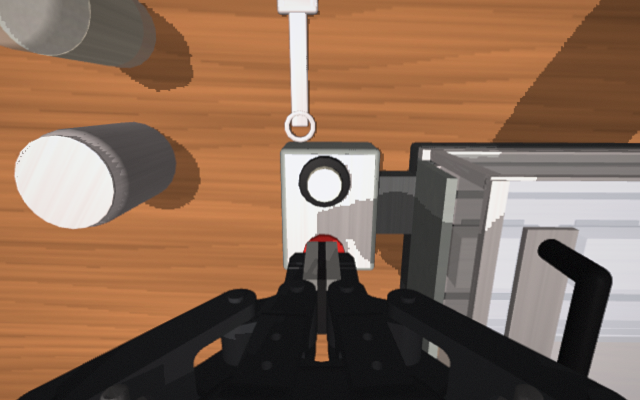

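The guard is shut (handle at y = -0.193). The start button is at (324,184), with the stop button beyond it under the fingertips at (325,240). Pressing start.

Call:
{"name": "carry_out", "arguments": {"commands": [{"linear": [0.2, 0.2, 4], "turn": 0}, {"linear": [0, 0, 4], "turn": 0}, {"linear": [0, 0, 3], "turn": 0}, {"linear": [0, 0, 1.5], "turn": 0}, {"linear": [0, 0, 0], "turn": 0}, {"linear": [0, 0, 0], "turn": 0}]}}

```text
t: 39.4
position: [0.5808, -0.3306, 0.0947]
tcp_rot: [-0.017, 1.0, -0.001, 0.001]
ft_force: [0.2, -0.8, 0.3]
opening: 0.0001
finger_force: 0.0
```

```bash
python3 - <<'E'
from h import *
s=st(); plan(.5787,-.3294,.0775,91.7)
E
```

```text
t 39.4 p [ 0.5808 -0.3306  0.0947] x [-0.999 -0.035 -0.003] y [-0.035  0.999 -0.002] z [ 0.003 -0.002 -1.   ] open 0.0001 f [ 0.2 -0.8  0.3] ff 0.0
turn 0.29 shift [0.21 0.13 1.72] cm; j6 -0.55 yang 91.99
```

Call:
{"name": "carry_out", "arguments": {"commands": [{"linear": [0.2, 0.1, 0.6], "turn": 0}, {"linear": [0, 0, 0.5], "turn": 0}, {"linear": [0, 0, 0.3], "turn": 0}, {"linear": [0, 0, 0.3], "turn": 0}, {"linear": [0, 0, 0], "turn": 0}, {"linear": [0, 0, 0], "turn": 0}]}}

```text
t: 40.0
position: [0.5781, -0.3296, 0.0771]
tcp_rot: [-0.017, 1.0, -0.001, 0.001]
ft_force: [-0.5, 0.5, 5.5]
opening: -0.0002
finger_force: 2.8
```

Call:
{"name": "carry_out", "arguments": {"commands": [{"linear": [0, 0, 0], "turn": 0}, {"linear": [0, 0, -3], "turn": 0}, {"linear": [0, 0, -4.5], "turn": 0}, {"linear": [0, 0, -4.5], "turn": 0}, {"linear": [0, 0, -4.5], "turn": 0}, {"linear": [0, 0, -4.5], "turn": 0}, {"linear": [4, 0, 0], "turn": 0}, {"linear": [4, 0, 0], "turn": 0}, {"linear": [0, 0, 0], "turn": 0}, {"linear": [0, 0, 0], "turn": 0}]}}

```text
t: 41.0
position: [0.4963, -0.3318, 0.2859]
tcp_rot: [-0.017, 1.0, 0.0, -0.0]
ft_force: [0.3, -0.5, 0.5]
opening: 0.0001
finger_force: 0.0
```

```bash
python3 - <<'E'
from h import *
s=st()
im,d,c=shot('top','top5.png'); W=cloud(d,c); Z=W[:,:,2]
rects(W,win(300,120,360,220)&(Z>.19)&(Z<.225),'handle',50)
cv2.imwrite('pics/top5c.png',cv2.resize(im[110:320,130:480,::-1],None,fx=2.2,fy=2.2,interpolation=cv2.INTER_CUBIC))
E
```

```text
t 41.0 p [ 0.4963 -0.3318  0.2859] x [-0.999 -0.033  0.   ] y [-0.033  0.999  0.   ] z [-0.  0. -1.] open 0.0001 f [ 0.3 -0.5  0.5] ff 0.0
handle [338. 163.] n 224 ctr [ 0.6464 -0.1928] mean [ 0.6452 -0.1927  0.2114] size [0.1219 0.0139] ang 1.7 z 0.2119
```

View pics/top5c.png

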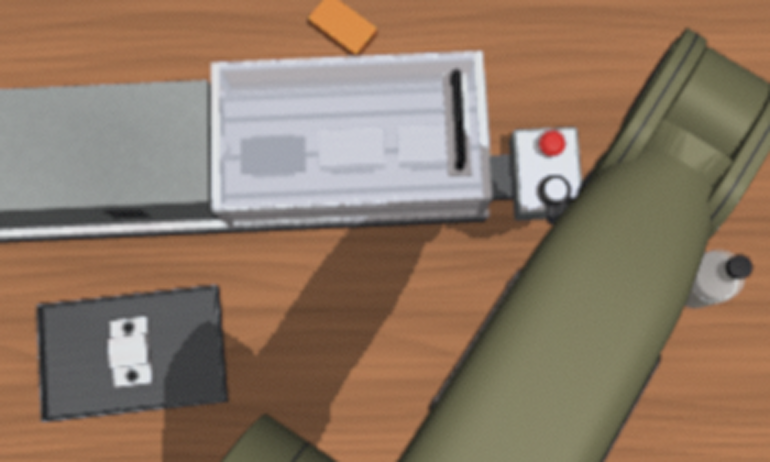

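The guard is shut over two loaded pods (350,148 and 425,146), the finished part lies flat in the tray (128,352), and the arm is clear. Handing in.

```bash
python3 -c "
from workcell import ticket
print(ticket.close_job())"
```

```text
the job is handed in; nothing more can be done
None
```

I carried out every step and handed the job in, though the hand-in returned no verdict: the one finished part lies flat in the tray, both blanks sit on pods 0 and 1 within about 1 mm of centre, and start was pressed with the guard shut.

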